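# Put away the washed cups and splash shields

### The job

Put away what was washed at the nozzle bench: turn every upside-down eight-sided cup mouth-up and stand it in the blue box, then lower the box's lid gently until it is fully shut. Hang every yellow splash shield astride the steel bar, resting on the bar between the two posts and hanging free, and leave everything else on the bench where it is.

Things in the scene. Friction and masses are not known exactly. Their poses are not given: they have to be found in the camera images.
- cup1: open eight-sided cup, bare aluminium walls with a blue base; 62 mm across flats, 70 mm tall, walls 3 mm, base 4 mm, 0.12 kg. Origin: centre of the open mouth, in the plane of the rim; z runs from the mouth to the base (z points up while the cup stands mouth-down, down when it stands mouth-up), x is normal to one of the eight flats (each flat 26 mm wide). It lies steadily on any flat
- cup1_base (a point): centre of the outer face of cup1's base, 70 mm from the mouth along z; axes as the cup's
- cup2: open eight-sided cup, bare aluminium walls with a blue base; 62 mm across flats, 70 mm tall, walls 3 mm, base 4 mm, 0.12 kg. Origin: centre of the open mouth, in the plane of the rim; z runs from the mouth to the base (z points up while the cup stands mouth-down, down when it stands mouth-up), x is normal to one of the eight flats (each flat 26 mm wide). It lies steadily on any flat
- cup2_base (a point): centre of the outer face of cup2's base, 70 mm from the mouth along z; axes as the cup's
- cup3: open eight-sided cup, bare aluminium walls with a blue base; 62 mm across flats, 70 mm tall, walls 3 mm, base 4 mm, 0.12 kg. Origin: centre of the open mouth, in the plane of the rim; z runs from the mouth to the base (z points up while the cup stands mouth-down, down when it stands mouth-up), x is normal to one of the eight flats (each flat 26 mm wide). It lies steadily on any flat
- cup3_base (a point): centre of the outer face of cup3's base, 70 mm from the mouth along z; axes as the cup's
- shield1: yellow splash shield, a folded sheet in the shape of an upside-down U, standing on its two legs: 36 mm wide over the legs (along x), 70 mm long (along y, the ridge), 65 mm tall, sheet 3 mm, so the gap between the legs is 30 mm wide and 62 mm deep, open below; 0.09 kg. Origin: midway between the feet of the legs, z up
- shield1_saddle (a point): underside of shield1's top sheet, at its centre (62 mm above the feet): the spot that rests on the bar; axes as the shield's
- shield2: yellow splash shield, a folded sheet in the shape of an upside-down U, standing on its two legs: 36 mm wide over the legs (along x), 70 mm long (along y, the ridge), 65 mm tall, sheet 3 mm, so the gap between the legs is 30 mm wide and 62 mm deep, open below; 0.09 kg. Origin: midway between the feet of the legs, z up
- shield2_saddle (a point): underside of shield2's top sheet, at its centre (62 mm above the feet): the spot that rests on the bar; axes as the shield's
- bar_mid (a point): middle of a fixed horizontal steel bar, on its centre line 150 mm above the bench; the bar runs along this point's y axis, 16 mm thick, 340 mm long between two white posts (20 mm by 12 mm, 162 mm tall). The stand is moved and turned a little from start to start
- box_in (a point): centre of the inner floor (5 mm above the bench) of the fixed blue box: outside 160 mm (x) by 280 mm (y) by 90 mm tall, walls 5 mm, inside 150 by 270 by 85 mm; its lid is hinged on the +x rim of this frame. Moved and turned from start to start
- lid (a joint): angle of the blue box lid: 0 = shut flat on the rim, 1.57 = upright, at most 1.9; stiff hinge that stays where it is left (about 0.2 N m)
- lid_hinge (a point): on the lid's hinge line, at the middle of the box's +x rim, 90 mm above the bench; turns with the lid: x points from the free edge to the hinge, y along the hinge, z out of the lid's outer face
- lid_edge (a point): middle of the lid's free edge, 160 mm from the hinge; the lid is 160 by 280 by 8 mm and has a black knob, 35 mm tall, on its outer face 30 mm from the free edge
- nozzle1: bystander, leave alone: steel spiral spray nozzle standing, 36 mm across, 78 mm tall; origin at the centre of its underside
- nozzle2: bystander, leave alone: steel spiral spray nozzle standing, 36 mm across, 78 mm tall; origin at the centre of its underside
- nozzle3: bystander, leave alone: steel spiral spray nozzle standing, 36 mm across, 78 mm tall; origin at the centre of its underside
- oil: bystander, leave alone: bottle, 56 mm across, 150 mm tall; origin at the centre of its underside
- grease: bystander, leave alone: steel can, 70 mm across, 70 mm tall; origin at the centre of its underside
- brush: bystander, leave alone: brush lying, 180 mm long; origin at the centre of its underside
- tray: bystander, leave alone: small green open tray 80 by 120 by 40 mm; origin at the centre of its underside
Mind the look-alikes: they are no part of the job. Leave any pink, red or white look-alike of the shield1 alone.

How it is judged:
By the outcome, as a careful person would: the job done as asked, in the order asked, and still so for the second after the job is handed in, with the robot touching nothing.
Of cup1, cup2, cup3 only 2 to 3 are there at a start; the rules pass over those that are not, and their reading is None.
At some moment in a run one of cup1, cup2, cup3, shield1, shield2 may be knocked a few centimetres aside while the robot is not near it.
It also fails if it takes over 210 s, if anything falls off the work surface, if the arm or the gripper's body presses on something with over 40 N, if the wrist force passes 120 N, or if a joint passes its speed limit or range.

### The arm

A 7-joint arm with a two-finger parallel gripper is mounted at the origin on the work surface. World frame = base frame: x ahead of the robot, y to its left, z up, the work surface at z = 0. Lengths are in m, angles in rad, forces in N, time in s.
With the tool pointing down it reaches from about 0.4 to 0.85 m from the base axis. Payload 4.5 kg.
Tool frame: the origin (TCP) lies on the centre line of the jaws, within the pads' length; the fingertips stand tip_reach ahead of it and the grasp point (between the pads) lies 5 mm behind it (tip_reach is the distance from the TCP to the fingertips, in m); z points along the fingers, y is the line along which they close (so a half turn about z gives the same grasp; the last joint's range is limited). The gripper opens to 88 mm and grips with 3 to 60 N. Pads are 18 mm wide; open, the fingers measure 123 mm over their backs; the gripper's body (75 mm by 187 mm) begins 45 mm behind the grasp point.
Start: joints at [1.234, 0.689, -0.195, 1.565, 0.157, 0.902, -0.215], TCP at [0.227, -0.583, 0.253] pointing down, gripper open.
Joint ranges: [-3.01, 3.01], [-0.46, 2.08], [-1.47, 1.51], [0.13, 2.56], [-1, 4.14], [0.04, 2.09], [-2.66, 2.66]. Speed limits (rad/s): [2.57, 2.57, 3.14, 3.14, 3.14, 3.14, 3.14].

### API

Orientations are given as a unit quaternion [w, x, y, z].
In Python, from workcell import * gives the robot as it stands.
- The arm moves only by the tool drive_tool, never from a script. Its argument "increments" is text: rows parted by semicolons, each of 5 numbers parted by spaces: the opening, from 0 (shut) to 1 (fully open), then the shift along the world's x, y, z in m, then the turn about the world's z in rad. A call has 1 to 5 rows; each row is the pose to reach, as a shift and turn from the pose commanded when the call began; what a row does not reach only later rows make up. A row lasts 1/12 s, in which the tool goes at most 41.7 mm and 7.16 degrees, less where a joint would pass 70% of its speed; a pose out of reach is approached as far as the arm can. A call with a gripper value outside its range is refused whole. The fingers move at their own pace and stop on an object; the grip force is fixed at half the most. Time passes only in rows, so rows that repeat a pose let the fingers close. It gives the time, the measured TCP pose, the force, the opening and the grip force at its end, in the units of the state.
- read_state(): the state, without advancing time (a new reading comes with each control period).
- get_image(name): name is "scene" or "top" or "wrist"; returns the picture (480x640x3 uint8, red, green, blue); there is no depth.
- camera_model(name): a dict with "vfov" (degrees; the focal length in pixels is half the picture's height over the tangent of half this angle, whatever the lens; pixels are square), "cx", "cy" (the principal point, pixels), "xyz" and "orientation" of the camera in the world; the wrist camera has in their place "tool_from_camera" (4x4, takes a point from camera to tool coordinates, whose origin is the TCP and whose axes are the flange's). Camera axes: x right, y down, z forward; pixel columns grow to the right and rows downward; lengths in m; the calibration is good to about 2 mm. A picture is of the moment at which its call begins: read the wrist's pose just before it. camera_model takes no time and is no camera call.
- finish_job(): hands the job in; it is judged then, once.
The state is a dict: "clock": time; "joint_pos": joint angles; "qvel": joint speeds; "effort": joint torques, N m; "ee_pos": TCP position; "ee_rot": TCP orientation; "wrist_force": force on the tool from outside, world axes, zero at the start; "torque": the same for the moment, N m; "opening": opening from 0.0 (shut) to 1.0 (fully open); "finger_force": force on a finger pad.
Only numpy, scipy, OpenCV 4.12 (cv2) and the standard library are available. Lean on these libraries where they do the work, as an engineer would, in place of code of your own. Each camera call takes 0.05 s, during which the arm holds its last target. There are 200 camera calls.

## Working session

There is one attempt and no reset: what is moved stays moved. The work goes in short steps, Python scripts to look and compute and a tool call to move; the robot and the scene stay as the last step left them, time stands still between calls to the robot, and variables do not carry over. Pictures are saved under pics/ and viewed, at most 14 in all, crops included, and the job is handed in when it is done.

Besides the shell and the picture viewer there is one more tool, called after "Request:" by a JSON object that holds its "api" and its "payload". drive_tool: Moves the arm, as the interface text tells. Its arguments: {"type":"object","properties":{"increments":{"type":"string"}},"required":["increments"]}

```bash
mkdir -p pics; ls
python3 - <<'E'
from workcell import *
import cv2,numpy as np
s=read_state();print({k:np.round(v,3).tolist() for k,v in s.items()})
for n in("scene","top"):
    cv2.imwrite(f"pics/{n}0.png",get_image(n)[:,:,::-1]); print(n,camera_model(n))
print(camera_model("wrist"))
E
```

```text
pics
{'clock': 0.0, 'joint_pos': [1.234, 0.69, -0.194, 1.566, 0.157, 0.902, -0.215], 'qvel': [-0.0, -0.001, 0.001, 0.0, 0.002, -0.0, -0.0], 'effort': [-0.0, -52.755, -1.266, -15.342, -0.053, 0.007, 0.0], 'ee_pos': [0.226, -0.582, 0.252], 'ee_rot': [-0.001, 0.983, 0.184, -0.0], 'wrist_force': [1.138, -0.069, -0.261], 'torque': [-0.005, -0.046, -0.005], 'finger_force': 0.0, 'opening': 1.002}
scene {'vfov': 51.3631457904004, 'cx': 313.90979809840906, 'cy': 239.86477515330668, 'xyz': array([ 0.92138224, -0.66933398,  0.9743564 ]), 'orientation': array([-0.35620948,  0.88370012,  0.28237436, -0.11159585])}
top {'vfov': 48.71475699677237, 'cx': 312.91187868739956, 'cy': 223.78292130551372, 'xyz': array([2.81373427e-01, 3.83400228e-04, 1.51357918e+00]), 'orientation': array([ 0.04336341, -0.69725414,  0.7146961 , -0.0341432 ])}
{'vfov': 58.374321811370756, 'cx': 320.0497914405366, 'cy': 236.04037883957972, 'tool_from_camera': array([[ 6.08284560e-04, -9.62984731e-01, -2.69555260e-01,
         7.00507452e-02],
       [ 9.99999792e-01,  5.27440680e-04,  3.72343364e-04,
        -1.47801841e-04],
       [-2.16386564e-04, -2.69555431e-01,  9.62984851e-01,
        -1.31422298e-01],
       [ 0.00000000e+00,  0.00000000e+00,  0.00000000e+00,
         1.00000000e+00]])}
```

View pics/top0.png

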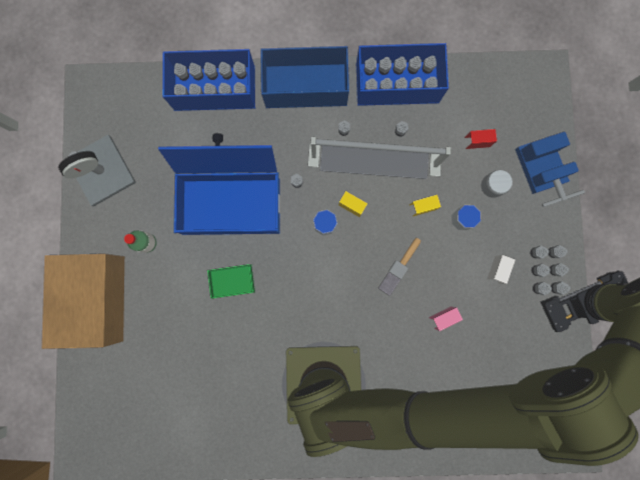

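View pics/scene0.png

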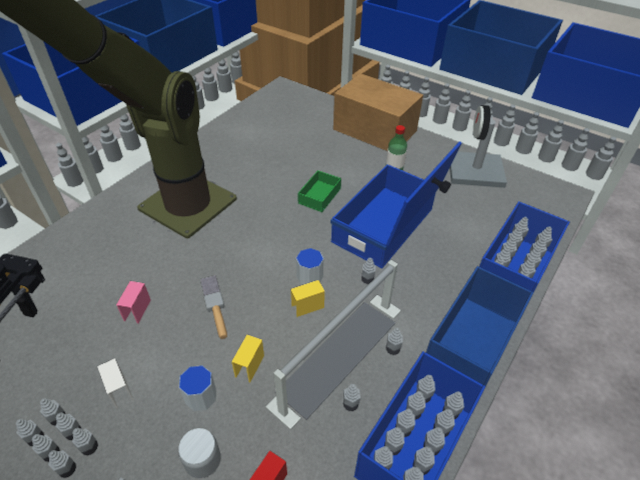

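```bash
cat > h.py <<'E'
from workcell import *
import cv2,numpy as np
from scipy.spatial.transform import Rotation as Rn
def q2R(q): return Rn.from_quat(np.r_[q[1:],q[0]]).as_matrix()
def snap(n,save=None):
    s=read_state(); im=get_image(n); m=camera_model(n)
    if n=="wrist":
        T=np.eye(4);T[:3,:3]=q2R(s["ee_rot"]);T[:3,3]=s["ee_pos"];T=T@m["tool_from_camera"];R,p=T[:3,:3],T[:3,3]
    else: R,p=q2R(m["orientation"]),np.array(m["xyz"])
    if save: cv2.imwrite(f"pics/{save}.png",im[:,:,::-1])
    return dict(im=im,hsv=cv2.cvtColor(im,cv2.COLOR_RGB2HSV),R=R,p=p,f=240/np.tan(np.radians(m["vfov"]/2)),cx=m["cx"],cy=m["cy"])
def ray(c,uv):
    uv=np.atleast_2d(uv).astype(float)
    d=np.c_[(uv[:,0]-c["cx"])/c["f"],(uv[:,1]-c["cy"])/c["f"],np.ones(len(uv))]@c["R"].T
    return d
def plane(c,uv,z):
    d=ray(c,uv); return c["p"]+d*((z-c["p"][2])/d[:,2:])
def proj(c,X):
    q=(np.atleast_2d(X)-c["p"])@c["R"]; return np.c_[q[:,0]/q[:,2]*c["f"]+c["cx"],q[:,1]/q[:,2]*c["f"]+c["cy"]]
def tri(cs,uvs):
    A=np.zeros((3,3));b=np.zeros(3)
    for c,u in zip(cs,uvs):
        d=ray(c,u)[0];d/=np.linalg.norm(d);P=np.eye(3)-np.outer(d,d);A+=P;b+=P@c["p"]
    X=np.linalg.solve(A,b)
    return X,[round(float(np.linalg.norm(proj(c,X)[0]-u)),1) for c,u in zip(cs,uvs)]
def mask(c,col):
    lo,hi={"blue":((105,150,70),(128,255,255)),"yellow":((20,120,90),(35,255,255))}[col]
    return cv2.inRange(c["hsv"],lo,hi)
def blobs(c,col,amin=60,roi=None):
    k=[]
    for q in cv2.findContours(mask(c,col),cv2.RETR_EXTERNAL,cv2.CHAIN_APPROX_NONE)[0]:
        a=cv2.contourArea(q)
        if a>amin:
            M=cv2.moments(q);k.append((a,np.array([M["m10"]/M["m00"],M["m01"]/M["m00"]]),q))
    return sorted(k,key=lambda t:-t[0])
E
python3 - <<'E'
from h import *
t=snap("top");s=snap("scene")
for n,c in(("top",t),("scene",s)):
  for col in("blue","yellow"):
    print(n,col,[(int(a),m.round(1).tolist(),np.round(cv2.minAreaRect(q)[1]).tolist()) for a,m,q in blobs(c,col)])
for z,l in((.07,[(325,221),(468,217)]),(.065,[(352,203),(427,204)]),(.158,[(316,143),(448,152)]),(.09,[(176,180),(277,176),(174,233),(280,233)])):
    print(z,plane(t,l,z).round(3).tolist())
E
```

```text
top blue [(8765, [224.2, 189.4], [87.0, 119.0]), (4788, [400.4, 72.6], [59.0, 90.0]), (4776, [209.8, 78.1], [58.0, 91.0]), (2081, [304.9, 78.9], [28.0, 86.0]), (796, [549.6, 167.0], [25.0, 47.0]), (418, [550.2, 143.6], [13.0, 35.0]), (333, [468.9, 215.9], [20.0, 20.0]), (321, [324.9, 221.2], [20.0, 20.0]), (65, [544.1, 186.3], [5.0, 18.0])]
top yellow [(359, [352.3, 203.4], [25.0, 16.0]), (331, [426.4, 204.4], [14.0, 29.0])]
scene blue [(20233, [512.7, 51.8], [294.0, 88.0]), (18865, [463.6, 345.8], [83.0, 325.0]), (6542, [385.9, 211.9], [70.0, 158.0]), (3322, [190.1, 17.3], [52.0, 170.0]), (2288, [20.4, 67.3], [110.0, 31.0]), (2134, [80.0, 88.9], [88.0, 49.0]), (623, [194.8, 379.9], [27.0, 29.0]), (324, [309.4, 257.8], [18.0, 24.0])]
scene yellow [(814, [307.8, 297.3], [28.0, 34.0]), (812, [248.4, 355.4], [25.0, 44.0])]
0.07 [[0.447, -0.016, 0.07], [0.448, -0.407, 0.07]]
0.065 [[0.496, -0.092, 0.065], [0.488, -0.298, 0.065]]
0.158 [[0.643, 0.003, 0.158], [0.61, -0.34, 0.158]]
0.09 [[0.568, 0.389, 0.09], [0.572, 0.112, 0.09], [0.423, 0.394, 0.09], [0.416, 0.107, 0.09]]
```

Request:
{"api": "drive_tool", "payload": {"increments": "1 0.035 0.0 0.03 -0.1; 1 0.07 0.03 0.04 -0.2; 1 0.10 0.06 0.04 -0.3; 1 0.13 0.085 0.04 -0.4; 1 0.155 0.115 0.04 -0.46"}}

```text
clock: 0.62
ee_pos: [0.3809, -0.4695, 0.293]
ee_rot: [0.001, 0.999, -0.047, 0.001]
wrist_force: [1.6, 0.7, 0.3]
opening: 0.998
finger_force: 0.0
```

Request:
{"api": "drive_tool", "payload": {"increments": "1 0.03 0.025 0 0; 1 0.055 0.05 0 0; 1 0.065 0.06 0 0; 1 0.065 0.06 0 0;1 0.065 0.06 0 0"}}

```text
clock: 1.03
ee_pos: [0.4436, -0.4106, 0.2926]
ee_rot: [0.0, 0.999, -0.044, -0.001]
wrist_force: [-1.0, -1.2, 0.5]
opening: 1.002
finger_force: 0.0
```

Run:
```python
from h import *
import workcell
print([x for x in dir(workcell) if not x.startswith('_')], getattr(workcell,'tip_reach',None))
w=snap("wrist","w1")
s=read_state();print(np.round(s["joint_pos"],2))
for col in("blue","yellow"): print(col,[(int(a),m.round(1).tolist(),cv2.minAreaRect(q)) for a,m,q in blobs(w,col,500)])
```

```text
['IKError', 'camera_model', 'finish_job', 'get_image', 'read_state', 'tip_reach'] 0.014
[ 0.7   0.61 -0.05  1.59  0.04  0.94 -1.02]
blue [(8289, [570.2, 34.4], ((572.4999389648438, 43.49999237060547), (86.99998474121094, 132.99996948242188), 90.0)), (3882, [317.7, 191.3], ((317.5, 191.5), (69.0, 69.0), 90.0))]
yellow [(3567, [180.0, 157.5], ((185.47262573242188, 155.76028442382812), (44.59267807006836, 98.19752502441406), 69.44395446777344)), (1879, [611.2, 384.0], ((607.5364379882812, 383.8096008300781), (89.82394409179688, 50.743003845214844), 79.59229278564453)), (1834, [30.3, 382.9], ((32.85905456542969, 383.79864501953125), (50.05017852783203, 90.25251770019531), 10.007979393005371)), (657, [582.7, 457.1], ((559.5, 453.5), (158.99996948242188, 14.999998092651367), -0.0))]
```

View pics/w1.png

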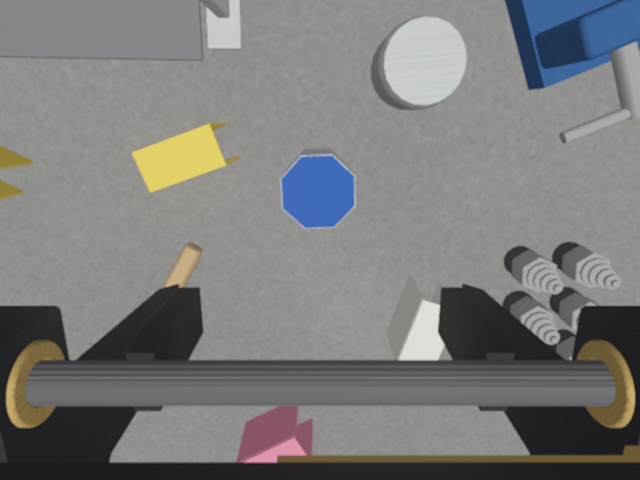

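```bash
cat >> h.py <<'E'
def near(c,col,z,xy,amin=60,rmax=.06):
    b=[(np.linalg.norm(plane(c,m,z)[0,:2]-xy),m,q) for a,m,q in blobs(c,col,amin)]
    b=[x for x in b if x[0]<rmax]
    return min(b,key=lambda x:x[0])[1:] if b else None
def octang(c,q,z):
    P=plane(c,cv2.approxPolyDP(q,4,True)[:,0],z)[:,:2]; e=np.roll(P,-1,0)-P
    L=np.hypot(*e.T); t=np.arctan2(e[:,1],e[:,0]); v=(L*np.exp(8j*t)).sum()
    return np.angle(v)/8,len(P),L.round(3),abs(v)/L.sum()
def rectang(c,q,z):
    P=plane(c,q[:,0],z)[:,:2].astype(np.float32)*1000; (x,y),_,_=r=cv2.minAreaRect(P)
    B=cv2.boxPoints(r); e=[B[1]-B[0],B[2]-B[1]]; l=max(e,key=np.linalg.norm)
    return np.array([x,y])/1000,np.arctan2(l[1],l[0]),np.sort(r[1])
E
python3 - <<'E'
from h import *
w=snap("wrist");t=snap("top");s=snap("scene")
m,q=near(w,"blue",.07,[.448,-.407],500)
print("cup2 tri",tri([w,t,s],[m,near(t,"blue",.07,[.448,-.407])[0],near(s,"blue",.07,[.448,-.407])[0]]),plane(w,m,.07),octang(w,q,.07))
# bar: bright light-coloured edges in the wrist? from top/scene use the white posts
m,q=near(w,"yellow",.065,[.488,-.298],500); print("sh2",rectang(w,q,.065))
print(read_state()["ee_pos"])
for n,c in(("top",t),("scene",s)):
    g=cv2.inRange(c["hsv"],(0,0,190),(180,40,255))
    for k in cv2.findContours(g,cv2.RETR_EXTERNAL,cv2.CHAIN_APPROX_NONE)[0]:
        if cv2.contourArea(k)>25: print(n,cv2.contourArea(k),np.round(cv2.minAreaRect(k)[0]),cv2.boundingRect(k))
cv2.imwrite("pics/bars.png",np.vstack([cv2.resize(t["im"][125:195,290:470],None,fx=4,fy=4),cv2.resize(s["im"][250:430,255:415],(720,810))[:300]])[:, :,::-1])
E
```

```text
cup2 tri (array([ 0.44797856, -0.40712401,  0.05839056]), [4.1, 0.7, 1.0]) [[ 0.45302607 -0.40919546  0.07      ]] (np.float64(-0.06019489512260516), 8, array([0.024, 0.023, 0.024, 0.023, 0.025, 0.022, 0.024, 0.024]), np.float64(0.9965320356520757))
sh2 (array([ 0.49100793, -0.30338663]), np.float32(-1.3221865), array([35.12949753, 81.68811798]))
[ 0.44190578 -0.41256242  0.29269037]
top 195.5 [499. 178.] (490, 171, 21, 19)
top 68.5 [435. 165.] (431, 155, 9, 21)
top 57.0 [314. 156.] (309, 146, 10, 20)
scene 908.5 [196. 446.] (179, 428, 35, 36)
scene 292.5 [283. 412.] (266, 397, 34, 31)
scene 36.5 [279. 373.] (275, 370, 9, 9)
scene 521.0 [110. 376.] (98, 359, 27, 35)
scene 183.0 [385. 306.] (371, 295, 29, 23)
scene 865.5 [ 14. 236.] (0, 206, 44, 51)
scene 219.0 [ 68. 190.] (54, 173, 30, 30)
scene 172.0 [  8. 161.] (0, 148, 18, 27)
scene 1668.5 [545. 162.] (487, 127, 124, 88)
scene 764.5 [451. 125.] (419, 105, 60, 43)
scene 323.5 [ 38. 112.] (16, 97, 45, 31)
scene 716.0 [214. 105.] (192, 84, 48, 45)
scene 1138.5 [497.  78.] (354, 40, 286, 94)
scene 284.0 [218.  50.] (184, 32, 72, 41)
scene 107.5 [562.  19.] (553, 13, 25, 23)
scene 120.5 [622.   4.] (604, 0, 36, 8)
scene 158.5 [37.  6.] (28, 0, 16, 16)
scene 84.5 [6. 6.] (0, 0, 12, 14)
```

View pics/bars.png

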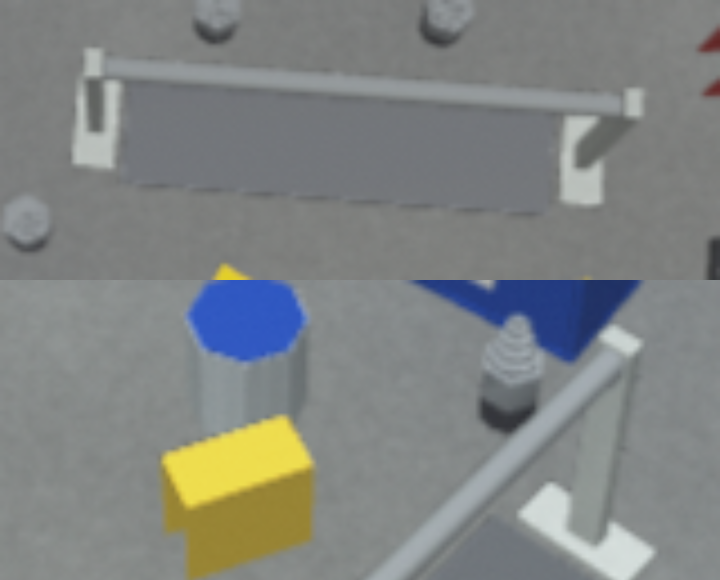

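Request:
{"api": "drive_tool", "payload": {"increments": "1 0.008 0.004 -0.04 0.03; 1 0.008 0.004 -0.08 0.03; 1 0.008 0.004 -0.12 0.03; 1 0.008 0.004 -0.16 0.03; 1 0.008 0.004 -0.2 0.03"}}

```text
clock: 1.65
ee_pos: [0.4507, -0.4081, 0.0913]
ee_rot: [0.001, 1.0, -0.031, 0.0]
wrist_force: [0.9, 0.0, -0.1]
opening: 1.0
finger_force: 0.0
```

Request:
{"api": "drive_tool", "payload": {"increments": "1 0 0 -0.041 0; 1 0 0 -0.041 0; 0.72 0 0 -0.041 0; 0.72 0 0 -0.041 0; 0.72 0 0 -0.041 0"}}

```text
clock: 2.07
ee_pos: [0.4535, -0.4085, 0.0552]
ee_rot: [0.002, 1.0, -0.03, 0.002]
wrist_force: [-0.6, -0.2, 1.0]
opening: 0.799
finger_force: 0.0
```

Request:
{"api": "drive_tool", "payload": {"increments": "0.7 0 0 0 0; 0.7 0 0 0 0; 0.69 0 0 0 0; 0.69 0 0 0 0; 0.69 0 0 0 0"}}

```text
clock: 2.48
ee_pos: [0.4534, -0.4084, 0.0549]
ee_rot: [0.002, 1.0, -0.03, 0.002]
wrist_force: [0.2, -0.7, 8.3]
opening: 0.701
finger_force: 30.0
```

Run:
```python
from h import *
t=snap("top");s=snap("scene")
A,r=tri([t,s],[(313.3,140),(392.8,264)]);B,r2=tri([t,s],[(448.3,150.8),(279,373)]);print(A,r,B,r2,(A+B)/2,np.arctan2(-(A-B)[0],(A-B)[1]))
cv2.imwrite("pics/bar2.png",cv2.resize(s["im"][340:430,180:300],None,fx=6,fy=6)[:,:,::-1])
```

```text
[0.65163886 0.01039866 0.15949349] [0.3, 0.3] [ 0.61269743 -0.33882518  0.16197299] [0.4, 0.6] [ 0.63216815 -0.16421326  0.16073324] -0.11104976966864452
```

Request:
{"api": "drive_tool", "payload": {"increments": "0.66 0 0 0.041 0; 0.66 0 0 0.082 0; 0.66 0 0 0.123 0; 0.66 0 0 0.164 0; 0.66 0 0 0.195 0"}}

```text
clock: 3.0
ee_pos: [0.4525, -0.4068, 0.2516]
ee_rot: [0.001, 1.0, -0.03, 0.002]
wrist_force: [0.2, -1.0, -1.2]
opening: 0.704
finger_force: 30.0
```

Request:
{"api": "drive_tool", "payload": {"increments": "0.66 0.025 0.025 0 -0.05; 0.66 0.05 0.05 0 -0.05; 0.66 0.075 0.075 0 -0.05; 0.66 0.1 0.1 0 -0.05; 0.66 0.125 0.125 0 -0.05"}}

```text
clock: 3.42
ee_pos: [0.5778, -0.2798, 0.2482]
ee_rot: [0.0, 0.999, -0.055, 0.001]
wrist_force: [-0.3, -0.2, -2.3]
opening: 0.702
finger_force: 30.0
```

Request:
{"api": "drive_tool", "payload": {"increments": "0.66 0.025 0.025 0 0; 0.66 0.05 0.05 0 0; 0.66 0.075 0.075 0 0; 0.66 0.1 0.1 0 0; 0.66 0.113 0.113 0 0"}}

```text
clock: 3.83
ee_pos: [0.6928, -0.1622, 0.2478]
ee_rot: [-0.002, 0.999, -0.052, 0.001]
wrist_force: [0.4, 0.3, -1.7]
opening: 0.702
finger_force: 30.0
```

Request:
{"api": "drive_tool", "payload": {"increments": "0.66 0 0 0 0; 0.66 0 0 0 0"}}

```text
clock: 4.0
ee_pos: [0.6902, -0.1667, 0.2473]
ee_rot: [-0.0, 0.999, -0.053, 0.0]
wrist_force: [-0.5, -0.7, -1.5]
opening: 0.698
finger_force: 30.0
```

Run:
```python
from h import *
s=snap("scene","s1");S=read_state();print(np.round(S["joint_pos"],2),S["ee_pos"],S["ee_rot"])
cv2.imwrite("pics/s1c.png",cv2.resize(s["im"][130:430,220:520],None,fx=2,fy=2)[:,:,::-1])
```

```text
[ 0.17  0.82  0.    1.28 -0.    1.04 -1.5 ] [ 0.68924845 -0.16899626  0.2473315 ] [ 6.25203444e-04  9.98510601e-01 -5.45540433e-02 -2.12719642e-04]
```

View pics/s1c.png

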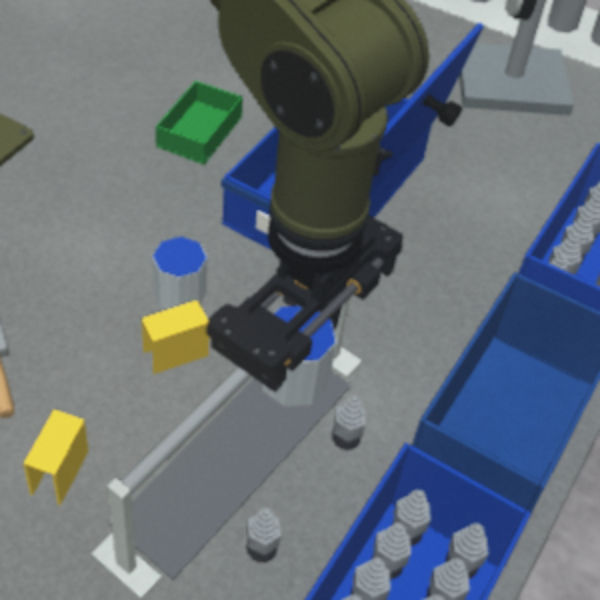

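Request:
{"api": "drive_tool", "payload": {"increments": "0.66 0 0 -0.03 0; 0.66 0 0 -0.057 0; 0.66 0 0 -0.057 0"}}

```text
clock: 4.3
ee_pos: [0.6848, -0.1701, 0.1848]
ee_rot: [0.0, 0.998, -0.056, -0.006]
wrist_force: [-0.9, 1.3, -3.1]
opening: 0.701
finger_force: 30.0
```

Request:
{"api": "drive_tool", "payload": {"increments": "0.66 -0.018 0.002 0 0; 0.66 -0.03 0.003 0.007 0; 0.66 -0.047 0.005 0.013 0; 0.66 -0.063 0.007 0.014 0; 0.66 -0.077 0.009 0.011 0"}}

```text
clock: 4.72
ee_pos: [0.6172, -0.1621, 0.2057]
ee_rot: [0.001, 0.998, -0.056, 0.007]
wrist_force: [6.7, -1.7, 0.9]
opening: 0.7
finger_force: 30.0
```

Request:
{"api": "drive_tool", "payload": {"increments": "0.66 -0.012 0.001 -0.006 0; 0.66 -0.021 0.002 -0.012 0; 0.66 -0.025 0.003 -0.016 0; 0.66 -0.025 0.003 -0.016 0"}}

```text
clock: 5.05
ee_pos: [0.5886, -0.1585, 0.1869]
ee_rot: [0.001, 0.998, -0.056, 0.002]
wrist_force: [0.1, -1.5, 5.6]
opening: 0.696
finger_force: 30.0
```

Run:
```python
from h import *
s=snap("scene");S=read_state();print(S["ee_pos"],S["ee_rot"])
w=snap("wrist")
cv2.imwrite("pics/s2c.png",np.hstack([cv2.resize(s["im"][200:400,250:450],(480,480)),cv2.resize(w["im"],None,fx=.5,fy=.5,)[:, :].repeat(2,0)])[:,:,::-1])
```

```text
[ 0.58852922 -0.15851532  0.18669604] [ 0.00107715  0.99844859 -0.05565366  0.00138655]
```

View pics/s2c.png

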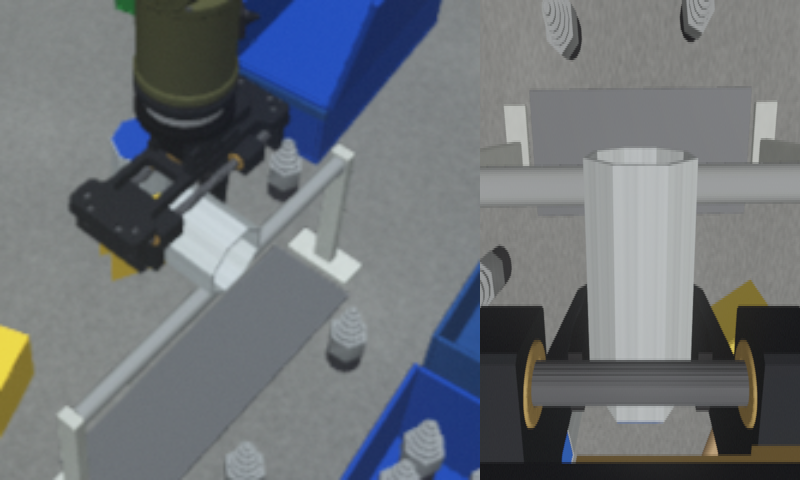

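Request:
{"api": "drive_tool", "payload": {"increments": "0.66 -0.04 -0.008 0.005 0; 0.66 -0.08 -0.016 0 0; 0.66 -0.115 -0.026 -0.015 0; 0.66 -0.139 -0.032 -0.05 0; 0.66 -0.139 -0.032 -0.09 0"}}

```text
clock: 5.57
ee_pos: [0.4424, -0.191, 0.0959]
ee_rot: [0.001, 0.998, -0.058, -0.003]
wrist_force: [0.9, -0.0, -1.7]
opening: 0.703
finger_force: 30.0
```

Request:
{"api": "drive_tool", "payload": {"increments": "0.66 0 0 -0.03 0; 0.66 0 0 -0.055 0; 0.66 0 0 -0.065 0; 0.66 0 0 -0.071 0; 0.66 0 0 -0.071 0"}}

```text
clock: 5.98
ee_pos: [0.4475, -0.1881, 0.0244]
ee_rot: [-0.0, 0.999, -0.055, -0.002]
wrist_force: [-0.9, -0.0, 0.2]
opening: 0.698
finger_force: 30.0
```

Request:
{"api": "drive_tool", "payload": {"increments": "0.8 0 0 0 0; 0.85 0 0 0 0; 0.85 0 0 0 0"}}

```text
clock: 6.23
ee_pos: [0.4493, -0.1887, 0.0241]
ee_rot: [0.0, 0.999, -0.055, 0.0]
wrist_force: [-0.4, -0.2, 0.8]
opening: 0.851
finger_force: 0.0
```

Run:
```python
from h import *
s=snap("scene");S=read_state();print(S["ee_pos"],S["ee_rot"])
w=snap("wrist")
cv2.imwrite("pics/s3c.png",np.hstack([cv2.resize(s["im"][200:400,150:350],(480,480)),cv2.resize(w["im"],None,fx=.5,fy=.5,)[:, :].repeat(2,0)])[:,:,::-1])
```

```text
[ 0.4492274  -0.1886187   0.02405112] [ 1.27092460e-04  9.98505653e-01 -5.46481731e-02  1.46074700e-04]
```

View pics/s3c.png

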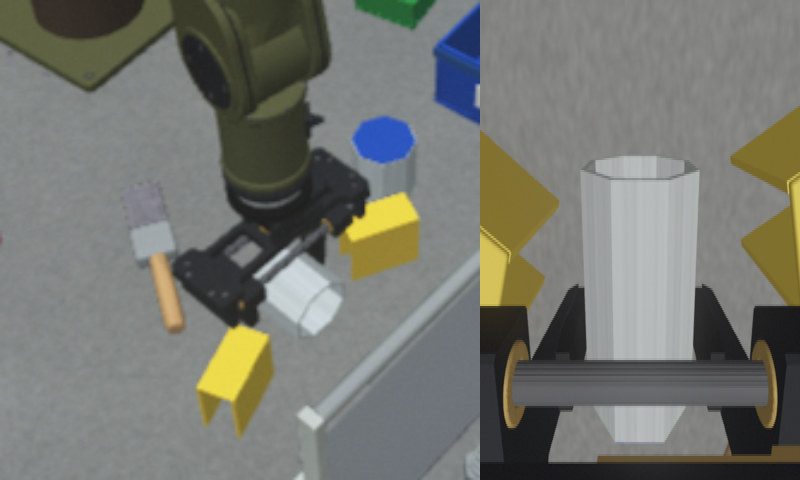

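Run:
```python
from h import *
w=snap("wrist")
for r in(157,167,178): print(r,plane(w,(320,r),.062)[0].round(4),plane(w,(320,r),.031)[0].round(4),plane(w,(320,r),.0)[0].round(4))
g=cv2.cvtColor(w["im"],cv2.COLOR_RGB2GRAY);print(g[140:200:2,320],g[140:200:2,225])
```

```text
157 [ 0.5103 -0.1948  0.062 ] [ 0.5075 -0.1945  0.031 ] [ 0.5047 -0.1942  0.    ]
167 [ 0.5081 -0.1946  0.062 ] [ 0.5046 -0.1942  0.031 ] [ 0.5011 -0.1938  0.    ]
178 [ 0.5058 -0.1943  0.062 ] [ 0.5015 -0.1938  0.031 ] [ 0.4972 -0.1934  0.    ]
[132 131 131 132 132 130 130 130 178 188 187 187 186 188 187 188 187 187
 187 143 171 188 187 188 187 188 187 187 188 188] [129 129 131 131 132 132 133 134 135 135 114 113 120 121 122 115 112 150
 156 156 156 155 156 155 155 154 152 154 152 153]
```

Request:
{"api": "drive_tool", "payload": {"increments": "0.66 0 0 0 0; 0.66 0 0 0 0; 0.66 0 0 0.006 0; 0.66 -0.035 0 0.006 0; 0.66 -0.035 0 0.006 0"}}

```text
clock: 6.8
ee_pos: [0.41, -0.1904, 0.0333]
ee_rot: [-0.001, 0.998, -0.056, -0.009]
wrist_force: [-2.4, -0.8, -1.2]
opening: 0.699
finger_force: 30.0
```

Request:
{"api": "drive_tool", "payload": {"increments": "0.66 0 0 -0.006 0; 0.8 0 0 -0.006 0; 0.83 0 0 -0.006 0; 0.83 0.031 -0.0035 -0.006 0; 0.83 0.031 -0.0035 -0.006 0"}}

```text
clock: 7.22
ee_pos: [0.4546, -0.1933, 0.0274]
ee_rot: [-0.002, 0.999, -0.054, 0.001]
wrist_force: [1.5, 0.4, -0.2]
opening: 0.829
finger_force: 0.0
```

Request:
{"api": "drive_tool", "payload": {"increments": "0.7 0 0 0 0; 0.66 0 0 0 0; 0.66 0 0 0 0; 0.66 0 0 0 0; 0.66 0 0 0.02 0"}}

```text
clock: 7.63
ee_pos: [0.4461, -0.1927, 0.0446]
ee_rot: [-0.001, 0.999, -0.054, -0.006]
wrist_force: [0.4, 0.6, -3.0]
opening: 0.697
finger_force: 30.0
```

Request:
{"api": "drive_tool", "payload": {"increments": "0.66 0 0 0.041 0; 0.66 0 0 0.082 0; 0.66 0.01 0.002 0.12 0; 0.66 0.04 0.008 0.145 0; 0.66 0.075 0.014 0.16 0"}}

```text
clock: 8.05
ee_pos: [0.5217, -0.1805, 0.2095]
ee_rot: [-0.0, 0.998, -0.056, -0.004]
wrist_force: [0.9, -0.8, -2.7]
opening: 0.701
finger_force: 30.0
```

Request:
{"api": "drive_tool", "payload": {"increments": "0.66 0.04 0.008 0 0; 0.66 0.08 0.015 0 0; 0.66 0.093 0.017 0 0; 0.66 0.093 0.017 0 0; 0.66 0.093 0.017 0 0"}}

```text
clock: 8.47
ee_pos: [0.6148, -0.1621, 0.2052]
ee_rot: [-0.001, 0.999, -0.054, -0.005]
wrist_force: [-0.2, -0.1, -2.0]
opening: 0.701
finger_force: 30.0
```

Run:
```python
from h import *
S=read_state();p=np.array(S["ee_pos"]);d=p-[.632,-.164,.145];print(p,S["ee_rot"],"u",d[0]*.994-d[1]*.111,"w",d[2])
```

```text
[ 0.61478768 -0.16212561  0.20517862] [-9.02902406e-04  9.98528159e-01 -5.39783811e-02 -5.19949633e-03] u -0.017317103223394057 w 0.06017862484056527
```

Request:
{"api": "drive_tool", "payload": {"increments": "0.66 -0.001 0 -0.018 0; 0.66 -0.009 0.001 -0.028 0; 0.66 -0.018 0.002 -0.036 0; 0.66 -0.024 0.003 -0.047 0; 0.66 -0.026 0.003 -0.057 0"}}

```text
clock: 8.88
ee_pos: [0.5867, -0.1604, 0.1495]
ee_rot: [-0.0, 0.998, -0.055, -0.005]
wrist_force: [-0.3, 0.6, -1.8]
opening: 0.7
finger_force: 30.0
```

Request:
{"api": "drive_tool", "payload": {"increments": "0.66 0 0 -0.009 0; 0.66 0.002 0 -0.016 0; 0.66 0.004 0 -0.022 0; 0.66 0.004 0 -0.022 0"}}

```text
clock: 9.22
ee_pos: [0.5939, -0.1596, 0.126]
ee_rot: [-0.001, 0.998, -0.055, -0.004]
wrist_force: [-0.0, 0.5, -1.5]
opening: 0.697
finger_force: 30.0
```

Run:
```python
from h import *
s=snap("scene");S=read_state();print(S["ee_pos"],S["ee_rot"])
w=snap("wrist")
cv2.imwrite("pics/s4c.png",np.hstack([cv2.resize(s["im"][200:400,220:420],(480,480)),cv2.resize(w["im"],None,fx=.5,fy=.5,)[:, :].repeat(2,0)])[:,:,::-1])
```

```text
[ 0.59414181 -0.15947427  0.12673078] [-0.00131611  0.99850203 -0.05456167 -0.00387119]
```

View pics/s4c.png

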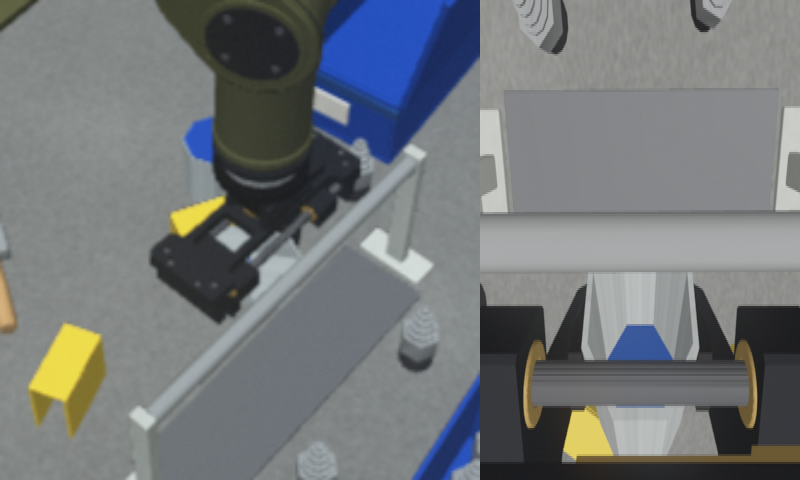

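Request:
{"api": "drive_tool", "payload": {"increments": "0.66 -0.04 -0.008 0 0; 0.66 -0.08 -0.016 0 0; 0.66 -0.12 -0.025 -0.01 0; 0.66 -0.144 -0.03 -0.03 0; 0.66 -0.144 -0.03 -0.06 0"}}

```text
clock: 9.73
ee_pos: [0.4443, -0.1925, 0.0692]
ee_rot: [0.0, 0.998, -0.057, -0.005]
wrist_force: [-0.4, -0.9, -1.8]
opening: 0.698
finger_force: 30.0
```

Request:
{"api": "drive_tool", "payload": {"increments": "0.66 0 0 -0.015 0; 0.66 0 0 -0.022 0; 0.66 0 0 -0.028 0; 0.66 0 0 -0.031 0; 0.66 0 0 -0.031 0"}}

```text
clock: 10.15
ee_pos: [0.4561, -0.1899, 0.0386]
ee_rot: [-0.001, 0.999, -0.054, 0.002]
wrist_force: [4.0, -0.7, 10.0]
opening: 0.699
finger_force: 30.0
```

Request:
{"api": "drive_tool", "payload": {"increments": "0.8 0 0 0 0; 0.85 0 0 0 0; 0.85 0 0 0.018 0; 0.85 0 0 0.018 0; 0.85 0 0 0.018 0"}}

```text
clock: 10.57
ee_pos: [0.4509, -0.1896, 0.0552]
ee_rot: [-0.001, 0.998, -0.055, -0.002]
wrist_force: [-0.1, -0.4, -0.8]
opening: 0.85
finger_force: 0.0
```

Run:
```python
from h import *
s=snap("scene");S=read_state();print(S["ee_pos"],S["ee_rot"])
w=snap("wrist");t=snap("top")
cv2.imwrite("pics/s5c.png",np.hstack([cv2.resize(t["im"][120:250,150:300],(400,347)).repeat(2,0)[:480],cv2.resize(w["im"],None,fx=.625,fy=1)])[:,:,::-1])
```

```text
[ 0.45049234 -0.18957654  0.05473552] [-0.00124104  0.99849729 -0.05471119 -0.00288084]
```

View pics/s5c.png

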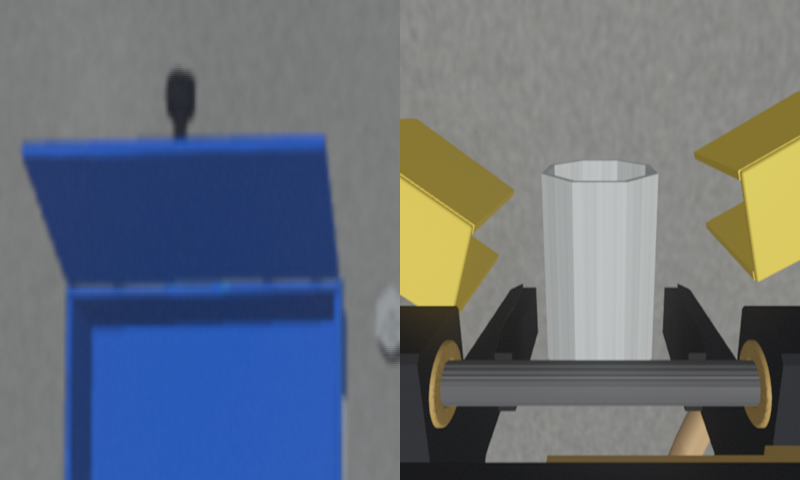

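Run:
```python
from h import *
c=snap("wrist")
for r in(181,176): print("mouth",plane(c,(320,r),.062)[0].round(4),read_state()["ee_pos"])
def at(pos,rot):
    m=camera_model("wrist");T=np.eye(4);T[:3,:3]=q2R(np.array(rot)/np.linalg.norm(rot));T[:3,3]=pos;T=T@m["tool_from_camera"];return dict(c,R=T[:3,:3],p=T[:3,3])
k=at([.594,-.1595,.1267],[-.0013,.9985,-.0546,-.003])
for r in(212,241,270): print(plane(k,(320,r),.15)[0].round(4))
k2=at([.5885,-.1585,.1867],[.001,.9985,-.0556,.0014])
for r in(166,185,204): print(plane(k2,(40,r),.15)[0].round(4),plane(k2,(600,r),.15)[0].round(4))
# the bar centre from top view
t=snap("top")
print(plane(t,[(316.2,142),(445,150.8)],.15).round(4))
```

```text
mouth [ 0.5017 -0.1947  0.062 ] [ 0.44996245 -0.18943921  0.0541251 ]
mouth [ 0.5031 -0.1949  0.062 ] [ 0.44996245 -0.18943921  0.0541251 ]
[ 0.64   -0.1642  0.15  ]
[ 0.6323 -0.1633  0.15  ]
[ 0.6243 -0.1624  0.15  ]
[ 0.6515 -0.0557  0.15  ] [ 0.6274 -0.2722  0.15  ]
[ 0.6442 -0.0536  0.15  ] [ 0.6198 -0.2726  0.15  ]
[ 0.6368 -0.0514  0.15  ] [ 0.6121 -0.2731  0.15  ]
[[ 0.648   0.0026  0.15  ]
 [ 0.6151 -0.334   0.15  ]]
```

Request:
{"api": "drive_tool", "payload": {"increments": "0.85 0.014 -0.0015 -0.012 0; 0.85 0.014 -0.0015 -0.012 0; 0.7 0.014 -0.0015 -0.012 0; 0.66 0.014 -0.0015 -0.012 0; 0.66 0.014 -0.0015 -0.012 0"}}

```text
clock: 11.23
ee_pos: [0.4634, -0.1909, 0.0427]
ee_rot: [-0.001, 0.999, -0.054, -0.004]
wrist_force: [-0.2, 0.3, -1.1]
opening: 0.701
finger_force: 30.0
```

Request:
{"api": "drive_tool", "payload": {"increments": "0.66 0 0 0.03 0; 0.66 0 0 0.06 0; 0.66 0 0 0.1 0; 0.66 0 0 0.14 0; 0.66 0.03 0.006 0.168 0"}}

```text
clock: 11.65
ee_pos: [0.4874, -0.1873, 0.2127]
ee_rot: [0.001, 0.998, -0.056, -0.008]
wrist_force: [0.6, -0.4, -3.0]
opening: 0.698
finger_force: 30.0
```

Request:
{"api": "drive_tool", "payload": {"increments": "0.66 0.04 0.008 0 0; 0.66 0.08 0.016 0 0; 0.66 0.108 0.023 0 0; 0.66 0.108 0.023 0 0; 0.66 0.108 0.023 0 0"}}

```text
clock: 12.07
ee_pos: [0.6023, -0.1608, 0.21]
ee_rot: [-0.001, 0.999, -0.054, -0.004]
wrist_force: [-0.2, -0.9, -1.5]
opening: 0.704
finger_force: 30.0
```

Run:
```python
from h import *
S=read_state();p=np.array(S["ee_pos"]);d=p-[.632,-.164,.156];print(p,S["ee_rot"],"u",d[0]*.994-d[1]*.111,"w",d[2])
```

```text
[ 0.6022943  -0.16082564  0.21003589] [-0.00145652  0.99854768 -0.05372113 -0.00380074] u -0.02987982087343999 w 0.05403588937057402
```

Request:
{"api": "drive_tool", "payload": {"increments": "0.66 0.002 0 -0.014 0; 0.66 -0.003 0 -0.021 0; 0.66 -0.009 0.001 -0.028 0; 0.66 -0.013 0.0015 -0.036 0; 0.66 -0.015 0.0015 -0.043 0"}}

```text
clock: 12.48
ee_pos: [0.5858, -0.1608, 0.1679]
ee_rot: [-0.001, 0.998, -0.055, -0.003]
wrist_force: [-3.2, 0.9, 6.8]
opening: 0.697
finger_force: 30.0
```

Request:
{"api": "drive_tool", "payload": {"increments": "0.66 -0.001 0 -0.008 0; 0.66 -0.001 0 -0.016 0; 0.66 0.002 0 -0.026 0; 0.66 0.005 -0.0005 -0.034 0; 0.66 0.008 -0.001 -0.039 0"}}

```text
clock: 12.9
ee_pos: [0.5886, -0.1623, 0.127]
ee_rot: [-0.0, 0.998, -0.055, -0.009]
wrist_force: [-11.6, 1.4, 8.5]
opening: 0.7
finger_force: 30.0
```

Request:
{"api": "drive_tool", "payload": {"increments": "0.66 0 0 0 0"}}

```text
clock: 12.98
ee_pos: [0.5887, -0.1623, 0.1261]
ee_rot: [-0.0, 0.998, -0.055, -0.01]
wrist_force: [-7.2, 1.1, -1.7]
opening: 0.699
finger_force: 30.0
```

Run:
```python
from h import *
s=snap("scene");S=read_state();print(S["ee_pos"],S["ee_rot"])
w=snap("wrist")
cv2.imwrite("pics/s6c.png",np.hstack([cv2.resize(s["im"][240:360,260:380],(480,480)),cv2.resize(w["im"],None,fx=.5,fy=.5,)[:, :].repeat(2,0)])[:,:,::-1])
```

```text
[ 0.58872136 -0.16228227  0.12609834] [-5.28237075e-04  9.98458703e-01 -5.46923047e-02 -9.41764025e-03]
```

View pics/s6c.png

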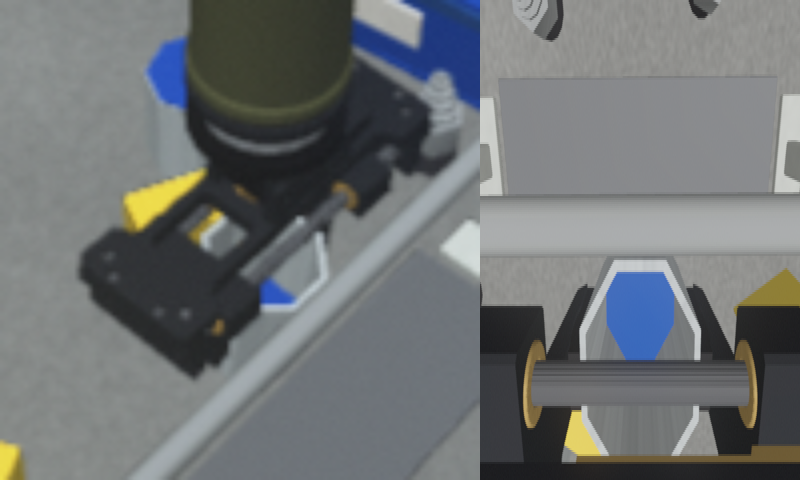

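Request:
{"api": "drive_tool", "payload": {"increments": "0.66 -0.04 -0.008 0 0; 0.66 -0.08 -0.016 0 0; 0.66 -0.12 -0.025 -0.01 0; 0.66 -0.14 -0.028 -0.03 0; 0.66 -0.14 -0.028 -0.06 0"}}

```text
clock: 13.5
ee_pos: [0.4466, -0.1927, 0.0694]
ee_rot: [0.0, 0.998, -0.057, -0.007]
wrist_force: [-0.1, -0.4, -2.2]
opening: 0.697
finger_force: 30.0
```

Request:
{"api": "drive_tool", "payload": {"increments": "0.66 0 0 -0.015 0; 0.66 0 0 -0.021 0; 0.66 0 0 -0.025 0; 0.66 0 0 -0.029 0; 0.66 0 0 -0.031 0"}}

```text
clock: 13.92
ee_pos: [0.4549, -0.1895, 0.0381]
ee_rot: [-0.001, 0.998, -0.055, -0.003]
wrist_force: [-5.1, 1.8, 25.6]
opening: 0.701
finger_force: 30.0
```

Request:
{"api": "drive_tool", "payload": {"increments": "0.66 0 0 0 0;0.78 0 0 0 0; 0.85 0 0 0 0; 0.85 0 0 0.012 0; 0.85 0 0 0.012 0"}}

```text
clock: 14.33
ee_pos: [0.4562, -0.1898, 0.0509]
ee_rot: [-0.001, 0.998, -0.055, -0.002]
wrist_force: [0.3, -0.2, -0.3]
opening: 0.849
finger_force: 0.0
```

Run:
```python
from h import *
s=snap("scene");S=read_state();print(S["ee_pos"],S["ee_rot"])
w=snap("wrist");t=snap("top")
for a,m,q in blobs(w,"blue",300): print(a,m,cv2.boundingRect(q))
P=cv2.inRange(w["hsv"],(0,0,200),(180,40,255))
for k in cv2.findContours(P,cv2.RETR_EXTERNAL,cv2.CHAIN_APPROX_NONE)[0]:
    if cv2.contourArea(k)>100:print(cv2.contourArea(k),cv2.boundingRect(k))
# box rim in the top view: blue rectangle
cv2.imwrite("pics/box.png",np.vstack([cv2.resize(t["im"][120:250,150:300],(700,400)),cv2.resize(w["im"][100:],None,fx=1.09375,fy=.5)])[:,:,::-1])
```

```text
[ 0.45606526 -0.18973284  0.05036395] [-0.00119991  0.99849188 -0.05484627 -0.00210211]
5117.0 [319.58751873 312.25451111] (259, 287, 123, 56)
975.5 (219, 407, 201, 47)
2276.0 (214, 276, 212, 83)
```

View pics/box.png

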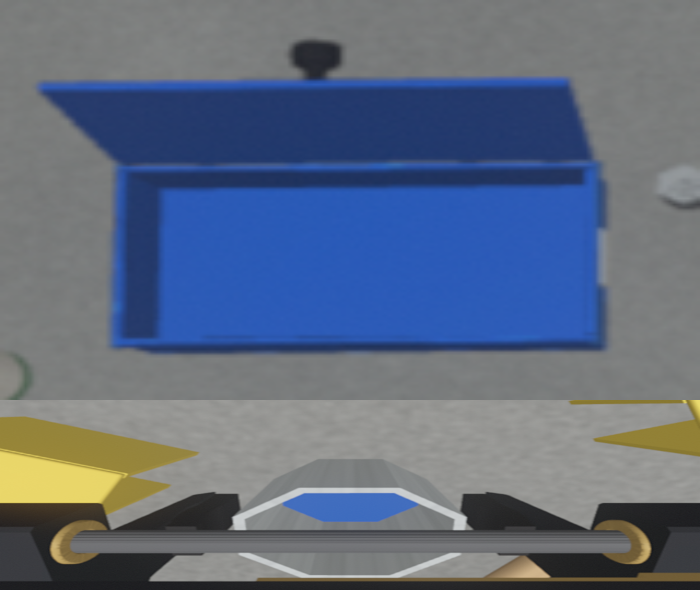

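Run:
```python
from h import *
w=snap("wrist");t=snap("top");s=snap("scene")
print("rim front",plane(w,(320,277),.07)[0].round(4),"near",plane(w,(320,453),.07)[0].round(4),read_state()["ee_pos"])
C=plane(t,[(175.1,173.6),(278.6,173.0),(279.4,232.8),(174,232.8)],.09)[:,:2];print(C.round(3),"c",C.mean(0),[np.linalg.norm(C[i]-C[i-1]).round(3) for i in range(4)])
e=(C[0]-C[1]+C[3]-C[2]);print("yaw",np.arctan2(-e[0],e[1]))
# scene: predict corners of box
X=np.c_[C,[.09]*4]; print(proj(s,X).round(1)); 
for z in(.02,.05,.09,.13):
  print(z,proj(s,plane(t,(279.4,232.8),z)).round(1))
g=s["hsv"]; m=mask(s,"blue"); print([np.where(m[r,300:460])[0][[0,-1]]+300 for r in range(190,265,6) if m[r,300:460].any()])
```

```text
rim front [ 0.4826 -0.1923  0.07  ] near [ 0.424  -0.1858  0.07  ] [ 0.45510423 -0.18947462  0.04926641]
[[0.586 0.391]
 [0.58  0.108]
 [0.416 0.108]
 [0.423 0.394]] c [0.50154997 0.25016502] [np.float64(0.163), np.float64(0.284), np.float64(0.164), np.float64(0.286)]
yaw -0.023139917743459183
[[436.4 185.1]
 [382.9 245.4]
 [327.3 218.2]
 [385.2 163.5]]
0.02 [[329.8 237.1]]
0.05 [[328.8 229.1]]
0.09 [[327.3 218.2]]
0.13 [[325.7 206.7]]
[array([361, 435]), array([355, 433]), array([349, 432]), array([342, 431]), array([336, 426]), array([331, 421]), array([332, 416]), array([332, 411]), array([332, 406]), array([336, 401]), array([303, 396]), array([300, 391]), array([300, 386])]
```

Request:
{"api": "drive_tool", "payload": {"increments": "0.66 0 0 0 0; 0.66 0 0 0 0; 0.66 0 0 0 0; 0.66 0 0 0.04 0.1; 0.66 0 0 0.08 0.2"}}

```text
clock: 15.05
ee_pos: [0.4532, -0.1892, 0.1285]
ee_rot: [-0.001, 0.999, 0.048, -0.007]
wrist_force: [1.2, 0.4, -1.3]
opening: 0.7
finger_force: 30.0
```

Request:
{"api": "drive_tool", "payload": {"increments": "0.66 0 0 0.04 0.11; 0.66 0 0 0.07 0.22; 0.66 0.002 0.02 0.07 0.33; 0.66 0.004 0.04 0.07 0.44; 0.66 0.006 0.06 0.07 0.55"}}

```text
clock: 15.47
ee_pos: [0.461, -0.1296, 0.2]
ee_rot: [0.001, 0.949, 0.317, -0.003]
wrist_force: [0.3, 0.1, -1.1]
opening: 0.702
finger_force: 30.0
```

Request:
{"api": "drive_tool", "payload": {"increments": "0.66 0.001 0.02 0 0.11; 0.66 0.002 0.04 0 0.22; 0.66 0.004 0.06 0 0.33; 0.66 0.005 0.07 0 0.44; 0.66 0.006 0.08 0 0.55"}}

```text
clock: 15.88
ee_pos: [0.4669, -0.0484, 0.1994]
ee_rot: [0.001, 0.826, 0.564, -0.004]
wrist_force: [-0.3, -0.4, -1.8]
opening: 0.699
finger_force: 30.0
```

Request:
{"api": "drive_tool", "payload": {"increments": "0.66 0.001 0.02 0 0.11; 0.66 0.002 0.04 0 0.22; 0.66 0.004 0.06 0 0.33; 0.66 0.005 0.07 0 0.44; 0.66 0.006 0.08 0 0.55"}}

```text
clock: 16.3
ee_pos: [0.4729, 0.0314, 0.1994]
ee_rot: [0.002, 0.642, 0.767, -0.003]
wrist_force: [-1.3, -0.2, -1.3]
opening: 0.702
finger_force: 30.0
```

Request:
{"api": "drive_tool", "payload": {"increments": "0.66 0.001 0.02 0 0.11; 0.66 0.002 0.04 0 0.22; 0.66 0.004 0.06 0 0.33; 0.66 0.005 0.07 0 0.44; 0.66 0.006 0.08 0 0.55"}}

```text
clock: 16.72
ee_pos: [0.4789, 0.1113, 0.1992]
ee_rot: [0.003, 0.41, 0.912, -0.003]
wrist_force: [-0.0, -0.9, -0.6]
opening: 0.702
finger_force: 30.0
```

Run:
```python
from h import *
S=read_state();q=S["ee_rot"];print(S["ee_pos"],"yaw",2*np.arctan2(q[2],q[1]),np.round(S["joint_pos"],2))
```

```text
[0.47891899 0.11134613 0.19923965] yaw 2.2973027613103003 [ 0.32  0.86 -1.17  1.99  0.97  1.01 -0.61]
```

Request:
{"api": "drive_tool", "payload": {"increments": "0.66 0 0 0.04 0.11; 0.66 0 0 0.06 0.22; 0.66 0 0 0.06 0.33; 0.66 0 0 0.06 0.44; 0.66 0 0 0.06 0.55"}}

```text
clock: 17.13
ee_pos: [0.4791, 0.11, 0.2595]
ee_rot: [0.003, 0.147, 0.989, -0.002]
wrist_force: [0.9, -0.1, -1.7]
opening: 0.7
finger_force: 30.0
```

Request:
{"api": "drive_tool", "payload": {"increments": "0.66 0 0.02 0 0.11; 0.66 0.002 0.05 0 0.22; 0.66 0.006 0.084 0 0.27; 0.66 0.006 0.084 0 0.27; 0.66 0.006 0.084 0 0.27"}}

```text
clock: 17.55
ee_pos: [0.4846, 0.1962, 0.2592]
ee_rot: [0.003, 0.014, 1.0, -0.001]
wrist_force: [-0.2, 0.3, -0.7]
opening: 0.702
finger_force: 30.0
```

Run:
```python
from h import *
S=read_state();q=S["ee_rot"];print(S["ee_pos"],"yaw",2*np.arctan2(q[2],q[1]),np.round(S["joint_pos"],2))
w=snap("wrist");b=blobs(w,"blue",300);print([(a,m.round(),cv2.boundingRect(k)) for a,m,k in b])
# box rim corners seen by wrist: fit quadrilateral of largest blob
```

```text
[0.48458583 0.19617683 0.25923091] yaw 3.1136679671405596 [ 0.23  0.89 -1.37  1.84  0.94  1.25  0.11]
[(57024.5, array([421., 202.]), (199, 122, 410, 214)), (5161.5, array([320., 310.]), (259, 285, 123, 56)), (4856.5, array([ 36., 166.]), (0, 124, 78, 84)), (2937.5, array([429., 436.]), (369, 407, 107, 47)), (2394.0, array([218., 437.]), (180, 407, 92, 56))]
```

Request:
{"api": "drive_tool", "payload": {"increments": "0.66 0 0 -0.035 0; 0.66 0 0 -0.07 0; 0.66 0 0 -0.105 0; 0.66 0 0 -0.14 0; 0.66 0 0 -0.17 0"}}

```text
clock: 18.02
ee_pos: [0.4849, 0.1918, 0.087]
ee_rot: [0.003, 0.016, 1.0, -0.003]
wrist_force: [-0.0, -0.4, -1.2]
opening: 0.705
finger_force: 30.0
```

Request:
{"api": "drive_tool", "payload": {"increments": "0.66 0 0 -0.015 0; 0.66 0 0 -0.025 0; 0.66 0 0 -0.031 0; 0.66 0 0 -0.033 0; 0.66 0 0 -0.033 0"}}

```text
clock: 18.43
ee_pos: [0.4856, 0.1943, 0.057]
ee_rot: [0.004, 0.016, 1.0, -0.001]
wrist_force: [-0.5, -1.0, -1.3]
opening: 0.703
finger_force: 30.0
```

Request:
{"api": "drive_tool", "payload": {"increments": "0.75 0 0 0 0; 0.82 0 0 0 0; 0.82 0 0 0 0; 0.82 0 0 0.03 0; 0.82 0 0 0.07 0"}}

```text
clock: 18.85
ee_pos: [0.4839, 0.1933, 0.1253]
ee_rot: [0.001, 0.015, 1.0, -0.003]
wrist_force: [1.3, 0.9, 0.5]
opening: 0.821
finger_force: 0.0
```

Request:
{"api": "drive_tool", "payload": {"increments": "0.82 0 0 0.04 0; 0.82 0 0 0.08 0; 0.82 0 0 0.12 0; 0.9 0 -0.02 0.13 -0.1; 1 0 -0.05 0.13 -0.2"}}

```text
clock: 19.27
ee_pos: [0.4861, 0.1488, 0.2616]
ee_rot: [0.007, 0.115, 0.993, 0.002]
wrist_force: [1.8, -0.9, -0.7]
opening: 0.946
finger_force: 0.0
```

Run:
```python
from h import *
t=snap("top");s=snap("scene")
for c in(t,s):
  m=near(c,"blue",.07,[.447,-.016]);print(m and (m[0],plane(c,m[0],.07)[0].round(4)))
cv2.imwrite("pics/p12.png",cv2.resize(t["im"][120:250,150:300],(450,390))[:,:,::-1])
```

```text
(array([324.90461695, 221.1100964 ]), array([ 0.4471, -0.0157,  0.07  ]))
(array([309.37647663, 257.76784797]), array([ 0.4478, -0.0146,  0.07  ]))
```

Request:
{"api": "drive_tool", "payload": {"increments": "1 -0.003 -0.02 0.01 -0.11; 1 -0.006 -0.04 0.02 -0.22; 1 -0.009 -0.06 0.02 -0.33; 1 -0.012 -0.08 0.02 -0.44; 1 -0.015 -0.1 0.02 -0.55"}}

```text
clock: 19.78
ee_pos: [0.4699, 0.0441, 0.277]
ee_rot: [0.003, 0.382, 0.924, -0.002]
wrist_force: [0.9, 0.4, 0.2]
opening: 0.999
finger_force: 0.0
```

Request:
{"api": "drive_tool", "payload": {"increments": "1 -0.005 -0.02 0 -0.11; 1 -0.01 -0.03 0 -0.22; 1 -0.015 -0.04 0 -0.33; 1 -0.02 -0.05 0 -0.44; 1 -0.024 -0.066 0 -0.55"}}

```text
clock: 20.2
ee_pos: [0.4458, -0.0205, 0.2771]
ee_rot: [0.002, 0.618, 0.786, -0.002]
wrist_force: [1.1, 0.2, 0.2]
opening: 1.003
finger_force: 0.0
```

Request:
{"api": "drive_tool", "payload": {"increments": "1 0 0 0 -0.11; 1 0 0 0 -0.22; 1 0 0 0 -0.33; 1 0 0 0 -0.44; 1 0 0 0 -0.55"}}

```text
clock: 20.62
ee_pos: [0.4461, -0.0209, 0.2768]
ee_rot: [0.001, 0.809, 0.588, -0.003]
wrist_force: [0.0, 0.3, -0.3]
opening: 1.0
finger_force: 0.0
```

Request:
{"api": "drive_tool", "payload": {"increments": "1 0 0 0 -0.11; 1 0 0 0 -0.22; 1 0 0 0 -0.33; 1 0 0 0 -0.44; 1 0 0 0 -0.55"}}

```text
clock: 21.03
ee_pos: [0.446, -0.0208, 0.2768]
ee_rot: [0.0, 0.938, 0.346, -0.003]
wrist_force: [0.4, 0.3, -0.5]
opening: 1.003
finger_force: 0.0
```

Request:
{"api": "drive_tool", "payload": {"increments": "1 0 0 0 -0.11; 1 0 0 0 -0.22; 1 0 0 0 -0.33; 1 0 0 0 -0.44; 1 0 0 0 -0.55"}}

```text
clock: 21.45
ee_pos: [0.4461, -0.0207, 0.2768]
ee_rot: [-0.001, 0.997, 0.079, -0.003]
wrist_force: [-0.2, 1.1, 0.5]
opening: 1.0
finger_force: 0.0
```

Request:
{"api": "drive_tool", "payload": {"increments": "1 0 0 0 -0.11; 1 0 0 0 -0.22; 1 0 0 0 -0.27; 1 0 0 0 -0.27; 1 0 0 0 -0.27"}}

```text
clock: 21.87
ee_pos: [0.4461, -0.0208, 0.2767]
ee_rot: [-0.001, 0.999, -0.053, -0.003]
wrist_force: [-0.4, 0.3, -0.6]
opening: 0.999
finger_force: 0.0
```

```bash
cat > cup.py <<'E'
from h import *
import sys
xy=[float(a) for a in sys.argv[1:3]]
S=read_state();q=S["ee_rot"];print(S["ee_pos"],"yaw",2*np.arctan2(q[2],q[1]),np.round(S["joint_pos"],2))
w=snap("wrist");t=snap("top");s=snap("scene")
m,k=near(w,"blue",.07,xy,500);print(plane(w,m,.07)[0].round(4),"flat dir",octang(w,k,.07))
try:
  ms=[near(c,"blue",.07,xy)[0] for c in(t,s)];print([plane(c,a,.07)[0].round(4) for c,a in zip((t,s),ms)],tri([t,s],ms))
except TypeError: print("hidden in top/scene")
for xy in([.496,-.092],[.49,-.303]):
  r=near(w,"yellow",.065,xy,300,.07)
  if r: print("shield",rectang(w,r[1],.065),[cv2.boundingRect(r[1])])
E
python3 cup.py .4475 -.015
```

```text
[ 0.4461076  -0.02084377  0.27672653] yaw -0.1057520896636356 [ 0.37  0.48 -0.63  2.03  0.4   0.76 -2.18]
[ 0.4488 -0.0154  0.07  ] flat dir (np.float64(0.1793304259595453), 8, array([0.024, 0.023, 0.024, 0.025, 0.023, 0.023, 0.025, 0.023]), np.float64(0.991959892075298))
[array([ 0.4356, -0.004 ,  0.07  ]), array([ 0.4478, -0.0146,  0.07  ])] (array([ 0.43825105, -0.00331736,  0.05330911]), [0.4, 0.5])
shield (array([ 0.49987659, -0.09215945]), np.float32(1.0183986), array([35.28987885, 73.32093048])) [(354, 86, 104, 81)]
```

Request:
{"api": "drive_tool", "payload": {"increments": "1 0.002 0.006 -0.03 0.1; 1 0.002 0.006 -0.06 0.2; 1 0.002 0.006 -0.1 0.285; 1 0.002 0.006 -0.14 0.285; 1 0.002 0.006 -0.18 0.285"}}

```text
clock: 22.43
ee_pos: [0.4483, -0.0153, 0.0951]
ee_rot: [-0.002, 0.996, 0.088, -0.003]
wrist_force: [1.8, -0.1, -1.4]
opening: 1.002
finger_force: 0.0
```

Request:
{"api": "drive_tool", "payload": {"increments": "1 0 0 -0.03 0; 1 0 0 -0.046 0; 0.72 0 0 -0.046 0; 0.72 0 0 -0.046 0; 0.72 0 0 -0.046 0"}}

```text
clock: 22.85
ee_pos: [0.4487, -0.0153, 0.0513]
ee_rot: [-0.001, 0.996, 0.088, -0.003]
wrist_force: [-0.0, -0.3, 0.7]
opening: 0.799
finger_force: 0.0
```

Request:
{"api": "drive_tool", "payload": {"increments": "0.66 0 0 0 0; 0.66 0 0 0 0; 0.66 0 0 0 0; 0.66 0 0 0 0; 0.66 0 0 0.03 0"}}

```text
clock: 23.27
ee_pos: [0.4469, -0.0165, 0.0782]
ee_rot: [0.001, 0.996, 0.088, -0.006]
wrist_force: [1.5, 0.6, -2.8]
opening: 0.7
finger_force: 29.9
```

Request:
{"api": "drive_tool", "payload": {"increments": "0.66 0 0 0.04 -0.1; 0.66 0 0 0.08 -0.2; 0.66 0 0 0.12 -0.29; 0.66 0 0 0.16 -0.29; 0.66 0.01 -0.01 0.17 -0.29"}}

```text
clock: 23.68
ee_pos: [0.4586, -0.0235, 0.2563]
ee_rot: [-0.002, 0.998, -0.056, 0.0]
wrist_force: [0.6, 0.8, -1.2]
opening: 0.699
finger_force: 29.9
```

Request:
{"api": "drive_tool", "payload": {"increments": "0.66 0.03 -0.019 0 0; 0.66 0.06 -0.038 0 0; 0.66 0.09 -0.057 0 0; 0.66 0.12 -0.076 0 0; 0.66 0.15 -0.095 0 0"}}

```text
clock: 24.1
ee_pos: [0.6085, -0.1223, 0.251]
ee_rot: [-0.001, 0.998, -0.057, -0.004]
wrist_force: [1.2, 0.9, -2.1]
opening: 0.699
finger_force: 29.9
```

Request:
{"api": "drive_tool", "payload": {"increments": "0.66 0.03 -0.019 -0.005 0; 0.66 0.06 -0.038 -0.008 0; 0.66 0.081 -0.05 -0.008 0; 0.66 0.081 -0.05 -0.008 0; 0.66 0.081 -0.05 -0.008 0"}}

```text
clock: 24.52
ee_pos: [0.6887, -0.1713, 0.2418]
ee_rot: [-0.001, 0.998, -0.058, -0.004]
wrist_force: [0.4, 0.5, -2.0]
opening: 0.704
finger_force: 29.9
```

```bash
cat > uw.py <<'E'
from h import *
S=read_state();p=np.array(S["ee_pos"]);d=p-[.632,-.164,.150];q=S["ee_rot"];print(p,"yaw",2*np.arctan2(q[2],q[1]),"u",d[0]*.994-d[1]*.111,"v",d[0]*.111+d[1]*.994,"w",d[2],np.round(S["joint_pos"],2))
E
python3 uw.py
```

```text
[ 0.68874799 -0.17130424  0.24179142] yaw -0.11591549577874331 u 0.05721827717081805 v -0.0009613891591856256 w 0.09179142017177369 [ 0.45  0.88 -0.6   1.26  0.49  1.16 -1.87]
```

Request:
{"api": "drive_tool", "payload": {"increments": "0.66 0 0 -0.03 0; 0.66 0 0 -0.052 0; 0.66 0 0 -0.052 0"}}

```text
clock: 24.77
ee_pos: [0.6846, -0.1696, 0.1862]
ee_rot: [-0.001, 0.998, -0.056, -0.009]
wrist_force: [-1.2, 0.1, -1.7]
opening: 0.701
finger_force: 29.9
```

Request:
{"api": "drive_tool", "payload": {"increments": "0.66 -0.018 0.002 0 0; 0.66 -0.03 0.003 0.007 0; 0.66 -0.047 0.005 0.013 0; 0.66 -0.063 0.007 0.014 0; 0.66 -0.077 0.009 0.011 0"}}

```text
clock: 25.18
ee_pos: [0.6157, -0.161, 0.2063]
ee_rot: [-0.001, 0.998, -0.057, 0.003]
wrist_force: [6.9, -1.5, 0.9]
opening: 0.698
finger_force: 30.0
```

Request:
{"api": "drive_tool", "payload": {"increments": "0.66 -0.012 0.001 -0.006 0; 0.66 -0.021 0.002 -0.012 0; 0.66 -0.025 0.003 -0.016 0; 0.66 -0.025 0.003 -0.016 0"}}

```text
clock: 25.52
ee_pos: [0.5876, -0.1579, 0.1876]
ee_rot: [-0.001, 0.998, -0.057, -0.002]
wrist_force: [0.3, -0.5, 7.0]
opening: 0.699
finger_force: 30.0
```

```bash
python3 uw.py
```

```text
[ 0.58756501 -0.15793197  0.1875765 ] yaw -0.11328545794022736 u -0.04484192893189473 v 0.0010993358399277115 w 0.03757649700635207 [ 0.51  0.8  -0.58  1.66  0.55  0.85 -1.99]
```

Request:
{"api": "drive_tool", "payload": {"increments": "0.66 -0.04 -0.008 0.005 0; 0.66 -0.08 -0.016 0 0; 0.66 -0.12 -0.024 -0.015 0; 0.66 -0.152 -0.031 -0.05 0; 0.66 -0.152 -0.031 -0.09 0"}}

```text
clock: 25.93
ee_pos: [0.4291, -0.1921, 0.1013]
ee_rot: [0.0, 0.998, -0.06, -0.006]
wrist_force: [1.8, -1.0, -2.7]
opening: 0.699
finger_force: 30.0
```

Request:
{"api": "drive_tool", "payload": {"increments": "0.66 0 0 -0.03 0; 0.66 0 0 -0.055 0; 0.66 0 0 -0.065 0; 0.66 0 0 -0.072 0; 0.66 0 0 -0.072 0"}}

```text
clock: 26.35
ee_pos: [0.4343, -0.1891, 0.0274]
ee_rot: [-0.0, 0.998, -0.057, -0.005]
wrist_force: [-0.5, -0.5, -0.9]
opening: 0.702
finger_force: 30.0
```

Request:
{"api": "drive_tool", "payload": {"increments": "0.8 0 0 0 0; 0.85 0 0 0 0; 0.85 0 0 0.017 0; 0.85 0 0 0.017 0;0.85 0 0 0.017 0"}}

```text
clock: 26.77
ee_pos: [0.4362, -0.1897, 0.0454]
ee_rot: [-0.001, 0.998, -0.058, -0.002]
wrist_force: [0.5, 0.5, -0.5]
opening: 0.848
finger_force: 0.0
```

Run:
```python
from h import *
w=snap("wrist");S=read_state();p=S["ee_pos"];print(p)
g=cv2.cvtColor(w["im"],cv2.COLOR_RGB2GRAY).astype(int)
print(g[150:230:2,320].tolist())
for r in(170,175,180,185): print(r,plane(w,(320,r),.062)[0].round(4))
```

```text
[ 0.43597873 -0.18960347  0.04502958]
[136, 135, 134, 132, 169, 191, 190, 191, 191, 191, 190, 190, 191, 192, 171, 169, 193, 192, 191, 191, 192, 192, 191, 192, 192, 192, 192, 192, 192, 191, 192, 192, 192, 192, 192, 192, 192, 192, 192, 192]
170 [ 0.4921 -0.1957  0.062 ]
175 [ 0.4907 -0.1956  0.062 ]
180 [ 0.4894 -0.1954  0.062 ]
185 [ 0.4881 -0.1953  0.062 ]
```

Request:
{"api": "drive_tool", "payload": {"increments": "0.85 0.016 -0.002 -0.003 0; 0.85 0.016 -0.002 -0.003 0; 0.7 0.016 -0.002 -0.003 0; 0.66 0.016 -0.002 -0.003 0; 0.66 0.016 -0.002 -0.003 0"}}

```text
clock: 27.23
ee_pos: [0.4507, -0.1912, 0.0416]
ee_rot: [-0.001, 0.998, -0.057, -0.004]
wrist_force: [0.5, -0.1, -1.4]
opening: 0.705
finger_force: 30.0
```

Request:
{"api": "drive_tool", "payload": {"increments": "0.66 0 0 0 0; 0.66 0 0 0.04 0; 0.66 0 0 0.08 0; 0.66 0 0 0.12 0; 0.66 0.03 0.006 0.15 0"}}

```text
clock: 27.65
ee_pos: [0.474, -0.1876, 0.1926]
ee_rot: [0.0, 0.998, -0.058, -0.008]
wrist_force: [0.3, -1.5, -3.1]
opening: 0.701
finger_force: 30.0
```

Request:
{"api": "drive_tool", "payload": {"increments": "0.66 0.04 0.008 0.018 0; 0.66 0.08 0.016 0.018 0; 0.66 0.12 0.023 0.018 0; 0.66 0.12 0.023 0.018 0; 0.66 0.12 0.023 0.018 0"}}

```text
clock: 28.07
ee_pos: [0.6021, -0.1611, 0.2084]
ee_rot: [-0.002, 0.998, -0.056, -0.003]
wrist_force: [-0.9, -1.1, -2.6]
opening: 0.701
finger_force: 30.0
```

```bash
python3 uw.py
```

```text
[ 0.60209766 -0.16105944  0.20835702] yaw -0.11241276817242138 u -0.03004932659257646 v -0.00039624703265040556 w 0.05835702485401362 [ 0.52  0.8  -0.63  1.6   0.55  0.93 -1.98]
```

Same start as before; repeat the same arc and placing.

Request:
{"api": "drive_tool", "payload": {"increments": "0.66 0.002 0 -0.013 0; 0.66 -0.003 0 -0.02 0; 0.66 -0.009 0.001 -0.027 0; 0.66 -0.013 0.0015 -0.035 0; 0.66 -0.015 0.0015 -0.042 0"}}

```text
clock: 28.48
ee_pos: [0.5845, -0.1612, 0.1671]
ee_rot: [-0.001, 0.998, -0.057, -0.003]
wrist_force: [-1.2, 1.5, 7.1]
opening: 0.7
finger_force: 30.0
```

Request:
{"api": "drive_tool", "payload": {"increments": "0.66 -0.001 0 -0.008 0; 0.66 -0.001 0 -0.016 0; 0.66 0.002 0 -0.026 0; 0.66 0.005 -0.0005 -0.034 0; 0.66 0.008 -0.001 -0.039 0"}}

```text
clock: 28.9
ee_pos: [0.5875, -0.1626, 0.1263]
ee_rot: [-0.0, 0.998, -0.057, -0.009]
wrist_force: [-11.1, 1.6, 7.4]
opening: 0.699
finger_force: 30.0
```

Request:
{"api": "drive_tool", "payload": {"increments": "0.66 0 0 0 0"}}

```text
clock: 28.98
ee_pos: [0.5875, -0.1627, 0.1254]
ee_rot: [-0.0, 0.998, -0.057, -0.009]
wrist_force: [-5.9, 1.7, -2.7]
opening: 0.701
finger_force: 30.0
```

```bash
python3 - <<'E'
from h import *
w=snap("wrist","w_a");print([(a,m.round(),cv2.boundingRect(k)) for a,m,k in blobs(w,"blue",300)])
P=cv2.inRange(w["hsv"],(0,0,200),(180,40,255))
print([(cv2.contourArea(k),cv2.boundingRect(k)) for k in cv2.findContours(P,cv2.RETR_EXTERNAL,cv2.CHAIN_APPROX_NONE)[0] if cv2.contourArea(k)>100])
E
python3 uw.py
```

```text
[(10523.5, array([320., 311.]), (253, 268, 135, 92))]
[(239.5, (392, 427, 30, 27)), (204.5, (418, 407, 20, 23)), (399.0, (202, 407, 53, 47)), (399.0, (420, 311, 21, 48)), (616.5, (199, 288, 46, 60)), (679.0, (348, 256, 62, 46)), (705.5, (254, 256, 73, 22)), (2053.0, (0, 98, 41, 94)), (2506.5, (591, 92, 49, 95))]
[ 0.58752699 -0.16260287  0.12538246] yaw -0.1139520624516359 u -0.044361249614527726 v -0.003547753465863862 w -0.024617535553562636 [ 0.5   0.89 -0.56  1.69  0.63  0.77 -2.05]
```

Request:
{"api": "drive_tool", "payload": {"increments": "0.66 -0.04 -0.008 0 0; 0.66 -0.08 -0.016 0 0; 0.66 -0.12 -0.025 -0.01 0; 0.66 -0.14 -0.028 -0.03 0; 0.66 -0.14 -0.028 -0.06 0"}}

```text
clock: 29.45
ee_pos: [0.445, -0.193, 0.0687]
ee_rot: [-0.0, 0.998, -0.06, -0.007]
wrist_force: [-0.2, -0.2, -1.9]
opening: 0.702
finger_force: 30.0
```

Request:
{"api": "drive_tool", "payload": {"increments": "0.66 0 0 -0.015 0; 0.66 0 0 -0.021 0; 0.66 0 0 -0.025 0; 0.66 0 0 -0.029 0; 0.66 0 0 -0.031 0"}}

```text
clock: 29.87
ee_pos: [0.4533, -0.1901, 0.0382]
ee_rot: [-0.001, 0.998, -0.057, -0.003]
wrist_force: [-6.6, 1.5, 31.4]
opening: 0.697
finger_force: 30.0
```

Request:
{"api": "drive_tool", "payload": {"increments": "0.66 0 0 0 0;0.78 0 0 0 0; 0.85 0 0 0 0; 0.85 0 0 0.012 0; 0.85 0 0 0.012 0"}}

```text
clock: 30.28
ee_pos: [0.4548, -0.1903, 0.0504]
ee_rot: [-0.001, 0.998, -0.057, -0.002]
wrist_force: [0.3, -0.6, -0.0]
opening: 0.851
finger_force: 0.0
```

```bash
python3 - <<'E'
from h import *
w=snap("wrist");print([(a,m.round(),cv2.boundingRect(k)) for a,m,k in blobs(w,"blue",300)])
P=cv2.inRange(w["hsv"],(0,0,200),(180,40,255))
print([(cv2.contourArea(k),cv2.boundingRect(k)) for k in cv2.findContours(P,cv2.RETR_EXTERNAL,cv2.CHAIN_APPROX_NONE)[0] if cv2.contourArea(k)>100])
E
python3 uw.py
```

```text
[(4862.5, array([320., 316.]), (259, 292, 122, 54))]
[(428.5, (359, 407, 61, 47)), (434.5, (219, 407, 62, 47)), (2193.0, (214, 281, 211, 78))]
[ 0.45473436 -0.19031576  0.0498251 ] yaw -0.11477340305522596 u -0.17328099822236923 v -0.04583434797290002 w -0.10017489640212177 [ 0.49  0.9  -0.31  2.08  0.91  0.3  -2.28]
```

Request:
{"api": "drive_tool", "payload": {"increments": "0.66 0 0 0 0; 0.66 0 0 0 0; 0.66 0 0 0 0; 0.66 0 0 0.04 0.1; 0.66 0 0 0.08 0.2"}}

```text
clock: 30.75
ee_pos: [0.4518, -0.1898, 0.1278]
ee_rot: [-0.001, 0.999, 0.046, -0.007]
wrist_force: [1.8, 0.5, -0.9]
opening: 0.698
finger_force: 30.0
```

Request:
{"api": "drive_tool", "payload": {"increments": "0.66 0 0 0.04 0.11; 0.66 0 0 0.08 0.22; 0.66 0.002 0.02 0.11 0.33; 0.66 0.004 0.04 0.13 0.44; 0.66 0.006 0.06 0.13 0.55"}}

```text
clock: 31.17
ee_pos: [0.4619, -0.1295, 0.2625]
ee_rot: [0.002, 0.949, 0.314, -0.001]
wrist_force: [0.4, 1.1, -1.9]
opening: 0.702
finger_force: 30.0
```

Request:
{"api": "drive_tool", "payload": {"increments": "0.66 0.001 0.02 0 0.11; 0.66 0.002 0.04 0 0.22; 0.66 0.004 0.06 0 0.33; 0.66 0.005 0.08 0 0.44; 0.66 0.006 0.1 0 0.55"}}

```text
clock: 31.58
ee_pos: [0.4654, -0.0294, 0.2584]
ee_rot: [0.001, 0.828, 0.561, -0.004]
wrist_force: [-0.3, 0.1, -1.0]
opening: 0.698
finger_force: 30.0
```

Request:
{"api": "drive_tool", "payload": {"increments": "0.66 0.001 0.02 0 0.11; 0.66 0.002 0.04 0 0.22; 0.66 0.004 0.06 0 0.33; 0.66 0.005 0.08 0 0.44; 0.66 0.006 0.1 0 0.55"}}

```text
clock: 32.0
ee_pos: [0.4715, 0.0705, 0.2583]
ee_rot: [0.002, 0.644, 0.765, -0.004]
wrist_force: [0.1, -0.3, -2.8]
opening: 0.701
finger_force: 30.0
```

Request:
{"api": "drive_tool", "payload": {"increments": "0.66 0.001 0.02 0 0.11; 0.66 0.002 0.04 0 0.22; 0.66 0.004 0.06 0 0.33; 0.66 0.005 0.08 0 0.44; 0.66 0.006 0.1 0 0.55"}}

```text
clock: 32.42
ee_pos: [0.4776, 0.1704, 0.2582]
ee_rot: [0.002, 0.413, 0.911, -0.003]
wrist_force: [1.1, 0.6, -1.2]
opening: 0.702
finger_force: 30.0
```

Request:
{"api": "drive_tool", "payload": {"increments": "0.66 0.001 0.02 0 0.11; 0.66 0.002 0.04 0 0.22; 0.66 0.004 0.06 0 0.33; 0.66 0.005 0.08 0 0.44; 0.66 0.006 0.1 0 0.55"}}

```text
clock: 32.83
ee_pos: [0.4837, 0.2704, 0.2579]
ee_rot: [0.003, 0.15, 0.989, -0.002]
wrist_force: [-0.4, 0.1, -1.6]
opening: 0.702
finger_force: 30.0
```

```bash
python3 uw.py
```

```text
[0.4837325  0.27037927 0.25792282] yaw 2.841098590220172 u -0.1955939902805502 v 0.41531529777187887 w 0.10792282035948828 [ 0.07  0.92 -1.34  1.75  0.94  1.29 -0.24]
```

Request:
{"api": "drive_tool", "payload": {"increments": "0.66 0.001 0.015 0 0.11; 0.66 0.004 0.035 0 0.22; 0.66 0.004 0.035 0 0.277; 0.66 0.004 0.035 0 0.277; 0.66 0.004 0.035 -0.03 0.277"}}

```text
clock: 33.25
ee_pos: [0.4888, 0.3077, 0.2327]
ee_rot: [0.006, 0.015, 1.0, 0.002]
wrist_force: [0.6, 0.8, -1.5]
opening: 0.705
finger_force: 30.0
```

Request:
{"api": "drive_tool", "payload": {"increments": "0.66 0 0 -0.035 0; 0.66 0 0 -0.07 0; 0.66 0 0 -0.105 0; 0.66 0 0 -0.135 0; 0.66 0 0 -0.14 0"}}

```text
clock: 33.67
ee_pos: [0.4863, 0.3008, 0.0831]
ee_rot: [0.0, 0.015, 1.0, -0.005]
wrist_force: [-0.2, -1.2, -2.1]
opening: 0.7
finger_force: 30.0
```

```bash
python3 uw.py
```

```text
[0.4862831  0.30080989 0.08311436] yaw 3.1105951871014104 u -0.19643649805265584 v 0.4458464548055708 w -0.0668856383632605 [-0.04  1.18 -1.2   1.82  1.25  1.15 -0.18]
```

Request:
{"api": "drive_tool", "payload": {"increments": "0.66 0 0 -0.015 0; 0.66 0 0 -0.025 0; 0.66 0 0 -0.029 0; 0.66 0 0 -0.031 0; 0.66 0 0 -0.031 0"}}

```text
clock: 34.08
ee_pos: [0.4881, 0.305, 0.0586]
ee_rot: [0.004, 0.015, 1.0, -0.001]
wrist_force: [-0.0, -0.3, -0.9]
opening: 0.703
finger_force: 30.0
```

Request:
{"api": "drive_tool", "payload": {"increments": "0.75 0 0 0 0; 0.82 0 0 0 0; 0.82 0 0 0 0; 0.82 0 0 0.03 0; 0.82 0 0 0.07 0"}}

```text
clock: 34.5
ee_pos: [0.4868, 0.3032, 0.1263]
ee_rot: [0.001, 0.014, 1.0, -0.003]
wrist_force: [0.5, -0.6, -0.0]
opening: 0.822
finger_force: 0.0
```

Request:
{"api": "drive_tool", "payload": {"increments": "0.82 0 0 0.04 0; 0.82 0 0 0.08 0; 0.82 0 0 0.12 0; 0.5 0 -0.02 0.16 0; 0.2 0 -0.05 0.2 0"}}

```text
clock: 34.92
ee_pos: [0.4868, 0.2637, 0.3222]
ee_rot: [0.004, 0.012, 1.0, 0.001]
wrist_force: [0.2, -0.2, 0.3]
opening: 0.699
finger_force: 0.0
```

```bash
python3 uw.py
python3 - <<'E'
from h import *
w=snap("wrist");s=snap("scene")
cv2.imwrite("pics/p12.png",np.hstack([cv2.resize(w["im"],(400,300)),cv2.resize(s["im"][120:270,310:510],(400,300))])[:,:,::-1])
E
```

```text
[0.48680335 0.26367189 0.3221696 ] yaw 3.116844912530739 u -0.19179705211116183 v 0.40898903353297256 w 0.17216959940754314 [ 0.11  0.85 -1.41  1.67  0.87  1.39  0.11]
```

View pics/p12.png

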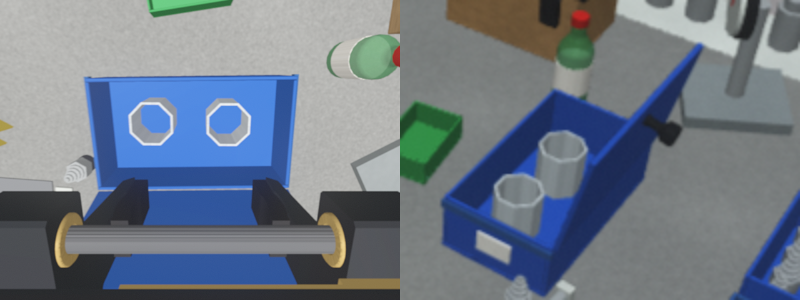

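Request:
{"api": "drive_tool", "payload": {"increments": "0 0.004 -0.005 0.01 -0.11; 0 0.008 -0.01 0.02 -0.22; 0 0.012 -0.015 0.02 -0.33; 0 0.016 -0.02 0.02 -0.44; 0 0.02 -0.025 0.02 -0.55"}}

```text
clock: 35.43
ee_pos: [0.5078, 0.2366, 0.3387]
ee_rot: [0.003, 0.288, 0.958, -0.002]
wrist_force: [-0.8, -0.8, 0.6]
opening: 0.224
finger_force: 0.0
```

Request:
{"api": "drive_tool", "payload": {"increments": "0 0.006 -0.005 0 -0.11; 0 0.012 -0.01 0 -0.22; 0 0.018 -0.015 0 -0.33; 0 0.024 -0.02 0 -0.44; 0 0.03 -0.02 0 -0.55"}}

```text
clock: 35.85
ee_pos: [0.5381, 0.2156, 0.3383]
ee_rot: [0.003, 0.537, 0.843, -0.003]
wrist_force: [0.8, -0.2, -1.3]
opening: 0.004
finger_force: 0.0
```

Request:
{"api": "drive_tool", "payload": {"increments": "0 0.008 -0.005 0 -0.11; 0 0.016 -0.01 0 -0.22; 0 0.024 -0.015 0 -0.33; 0 0.032 -0.02 0 -0.44; 0 0.04 -0.02 0 -0.55"}}

```text
clock: 36.27
ee_pos: [0.5782, 0.1956, 0.3382]
ee_rot: [0.002, 0.746, 0.666, -0.004]
wrist_force: [0.2, 0.7, -0.9]
opening: 0.007
finger_force: 0.0
```

Request:
{"api": "drive_tool", "payload": {"increments": "0 0.01 0 0 -0.11; 0 0.02 0 0 -0.22; 0 0.03 0 0 -0.33; 0 0.04 0 0 -0.44; 0 0.05 0 0 -0.55"}}

```text
clock: 36.68
ee_pos: [0.6279, 0.197, 0.3383]
ee_rot: [0.001, 0.899, 0.439, -0.004]
wrist_force: [1.1, 0.3, -0.3]
opening: 0.003
finger_force: 0.0
```

Request:
{"api": "drive_tool", "payload": {"increments": "0 0.01 0 0 -0.11; 0 0.02 0 0 -0.22; 0 0.03 0 0 -0.33; 0 0.04 0 0 -0.44; 0 0.053 0 0 -0.55"}}

```text
clock: 37.1
ee_pos: [0.6805, 0.1973, 0.3383]
ee_rot: [-0.0, 0.984, 0.178, -0.004]
wrist_force: [-0.2, 0.7, 0.5]
opening: 0.004
finger_force: 0.0
```

Request:
{"api": "drive_tool", "payload": {"increments": "0 0 0 0 -0.11; 0 0 0 0 -0.22; 0 0 0 0 -0.35; 0 0 0 0 -0.35"}}

```text
clock: 37.43
ee_pos: [0.6804, 0.1971, 0.3382]
ee_rot: [-0.001, 1.0, 0.005, -0.004]
wrist_force: [0.2, -0.3, -0.6]
opening: 0.004
finger_force: 0.0
```

```bash
python3 uw.py
python3 - <<'E'
from h import *
t=snap("top");s=snap("scene")
# lid free edge from the opening top view pixels; ray meets circle r=.16 about hinge x=.5815,z=.09
for uv in((158.1,147.6),(272.1,146.0)):
    d=ray(t,uv)[0]
    for z in(.22,.235,.245,.25):
        X=plane(t,uv,z)[0];print(uv,X.round(4),"r",np.hypot(X[0]-.581,z-.09).round(4))
m=mask(s,"blue");print([(r,(np.where(m[r,380:480])[0][[0,-1]]+380).tolist()) for r in range(136,200,6) if m[r,380:480].any()])
E
```

```text
[0.68040454 0.19714598 0.33819476] yaw 0.010445989189712854 u 0.008026904127656193 v 0.3643520107933483 w 0.18819476137172717 [-0.09  0.8  -0.61  1.13  0.43  1.34 -2.21]
(158.1, 147.6) [0.6259 0.3987 0.22  ] r 0.1375
(158.1, 147.6) [0.6219 0.3941 0.235 ] r 0.1506
(158.1, 147.6) [0.6192 0.391  0.245 ] r 0.1596
(158.1, 147.6) [0.6179 0.3895 0.25  ] r 0.1642
(272.1, 146.0) [0.622  0.1128 0.22  ] r 0.1363
(272.1, 146.0) [0.6181 0.1115 0.235 ] r 0.1497
(272.1, 146.0) [0.6155 0.1107 0.245 ] r 0.1588
(272.1, 146.0) [0.6141 0.1102 0.25  ] r 0.1634
[(160, [442, 445]), (166, [385, 449]), (172, [380, 446]), (178, [380, 442]), (184, [380, 435]), (190, [403, 435]), (196, [404, 433])]
```

Request:
{"api": "drive_tool", "payload": {"increments": "0 0 0 -0.04 0; 0 0 0 -0.08 0; 0 -0.015 0 -0.106 0; 0 -0.03 0 -0.106 0; 0 -0.045 0 -0.106 0"}}

```text
clock: 37.95
ee_pos: [0.6338, 0.196, 0.2299]
ee_rot: [-0.0, 1.0, 0.008, -0.006]
wrist_force: [-0.3, -0.0, 0.8]
opening: 0.004
finger_force: 0.0
```

Request:
{"api": "drive_tool", "payload": {"increments": "0 -0.015 0 0.002 0; 0 -0.03 0 0.006 0; 0 -0.045 0 0.008 0; 0 -0.058 0 0.007 0; 0 -0.071 0 0.005 0"}}

```text
clock: 38.37
ee_pos: [0.5649, 0.197, 0.2383]
ee_rot: [-0.001, 1.0, 0.008, -0.002]
wrist_force: [1.7, 0.4, -0.8]
opening: 0.004
finger_force: 0.6
```

Request:
{"api": "drive_tool", "payload": {"increments": "0 -0.011 0 -0.002 0; 0 -0.022 0 -0.006 0; 0 -0.034 0 -0.011 0; 0 -0.044 0 -0.017 0; 0 -0.054 0 -0.024 0"}}

```text
clock: 38.78
ee_pos: [0.5108, 0.1973, 0.2142]
ee_rot: [-0.002, 1.0, 0.008, -0.003]
wrist_force: [0.7, -0.8, 0.4]
opening: 0.004
finger_force: 0.5
```

Request:
{"api": "drive_tool", "payload": {"increments": "0 -0.009 0 -0.007 0; 0 -0.017 0 -0.015 0; 0 -0.025 0 -0.024 0; 0 -0.032 0 -0.033 0; 0 -0.038 0 -0.044 0"}}

```text
clock: 39.2
ee_pos: [0.4727, 0.1974, 0.17]
ee_rot: [-0.002, 1.0, 0.008, -0.003]
wrist_force: [-0.4, -0.8, 1.1]
opening: 0.007
finger_force: 0.4
```

```bash
python3 uw.py
```

```text
[0.47268203 0.19737787 0.1699587 ] yaw 0.016941976622586133 u -0.19847500164653073 v 0.3415253074918857 w 0.019958701734500484 [-0.18  0.71 -0.49  1.97  0.56  0.6  -2.6 ]
```

Request:
{"api": "drive_tool", "payload": {"increments": "0 -0.005 0 -0.01 0.08; 0 -0.009 0 -0.021 0.16; 0 -0.012 0 -0.03 0.24; 0 -0.014 0 -0.038 0.3; 0 -0.015 0 -0.045 0.3"}}

```text
clock: 39.62
ee_pos: [0.4574, 0.1973, 0.1244]
ee_rot: [-0.001, 0.987, 0.158, -0.004]
wrist_force: [-0.2, -0.2, 0.0]
opening: 0.004
finger_force: 0.3
```

Request:
{"api": "drive_tool", "payload": {"increments": "0 -0.001 0 -0.005 0; 0 -0.001 0 -0.009 0; 0 -0.001 0 -0.012 0; 0 -0.001 0 -0.014 0; 0 -0.001 0 -0.015 0"}}

```text
clock: 40.03
ee_pos: [0.4568, 0.1968, 0.1124]
ee_rot: [0.0, 0.988, 0.156, -0.002]
wrist_force: [-7.0, -3.9, 39.8]
opening: 0.008
finger_force: 20.1
```

```bash
python3 uw.py
python3 - <<'E'
from h import *
t=snap("top")
for a,m,q in blobs(t,"blue",2000): print(a,m.round(),cv2.boundingRect(q))
E
```

```text
[0.45679716 0.19676217 0.1124259 ] yaw 0.31305623418852896 u -0.21419622620198844 v 0.339150083100873 w -0.03757410027950338 [-0.22  0.8  -0.45  2.05  0.76  0.47 -2.51]
4827.5 [401.  73.] (357, 44, 91, 61)
4463.5 [210.  76.] (163, 50, 92, 59)
2078.0 [305.  79.] (262, 64, 86, 31)
```

Request:
{"api": "drive_tool", "payload": {"increments": "0 0 0 0.02 0; 0 0 0 0.06 0.1; 0 0 -0.01 0.1 0.2; 0 0.01 -0.04 0.14 0.3; 0 0.02 -0.08 0.17 0.4"}}

```text
clock: 40.5
ee_pos: [0.4738, 0.1327, 0.2718]
ee_rot: [-0.0, 0.935, 0.353, -0.001]
wrist_force: [0.9, 0.1, -1.1]
opening: 0.008
finger_force: 0.0
```

Request:
{"api": "drive_tool", "payload": {"increments": "0.3 0.005 -0.04 0 0.1; 0.5 0.01 -0.08 0 0.2; 0.7 0.015 -0.12 0 0.3; 0.8 0.02 -0.16 0 0.3; 0.8 0.023 -0.2 0 0.3"}}

```text
clock: 40.92
ee_pos: [0.4965, -0.0719, 0.2686]
ee_rot: [0.001, 0.875, 0.485, -0.003]
wrist_force: [0.9, 0.3, -0.2]
opening: 0.36
finger_force: 0.0
```

Request:
{"api": "drive_tool", "payload": {"increments": "0.8 0 -0.008 0 0; 0.8 0 -0.008 0 0"}}

```text
clock: 41.08
ee_pos: [0.4959, -0.0816, 0.2678]
ee_rot: [0.001, 0.876, 0.482, -0.004]
wrist_force: [0.2, 0.9, -0.5]
opening: 0.507
finger_force: 0.0
```

```bash
python3 uw.py
python3 - <<'E'
from h import *
s=snap("scene");t=snap("top");w=snap("wrist","w_sh1")
for n,c in(("w",w),("t",t),("s",s)):
  for a,m,q in blobs(c,"yellow",150):
    if n=="w" and m[1]>300: continue
    print(n,a,m.round(1),rectang(c,q,.065))
c=s;m=mask(c,"blue");m[:, :300]=0;m[:100]=0;m[:,450:]=0
print("scene lid",[(a,k.round(),cv2.boundingRect(q)) for a,k,q in blobs(s,"blue",1500)])
tl=blobs(t,"blue",3000);print([(a,k.round(),rectang(t,q,.098)) for a,k,q in tl])
cv2.imwrite("pics/p13.png",np.hstack([cv2.resize(w["im"],(400,300)),cv2.resize(s["im"][120:270,310:510],(400,300))])[:,:,::-1])
E
```

```text
[ 0.49591855 -0.08161815  0.26780814] yaw 1.0047689075739237 u -0.14440934803059421 v 0.06678252023262846 w 0.11780813635611612 [ 0.63  0.65 -0.93  1.88  0.64  0.95 -1.17]
w 3562.0 [334.5 220. ] (array([ 0.50123389, -0.09072716]), np.float32(1.0092988), array([34.79272842, 75.72254944]))
s 816.5 [307.8 297.3] (array([ 0.51252655, -0.11033263]), np.float32(0.997271), array([79.04029083, 82.47740173]))
s 810.5 [251.8 368.3] (array([ 0.52709998, -0.32570615]), np.float32(-1.2670503), array([52.44678116, 96.41656494]))
scene lid [(20366.5, array([513.,  52.]), (361, 0, 279, 127)), (18859.0, array([464., 346.]), (355, 202, 214, 278)), (6340.0, array([86., 63.]), (38, 4, 95, 121)), (6076.5, array([385., 213.]), (332, 163, 106, 105)), (2288.5, array([20., 67.]), (0, 18, 55, 98))]
[(6092.0, array([226., 203.]), (array([0.50056085, 0.25068318]), np.float32(1.5455527), array([164.08032227, 282.99209595]))), (4805.5, array([400.,  73.]), (array([ 0.84887323, -0.23914639]), np.float32(-1.5696864), array([168.19418335, 248.54115295]))), (4490.5, array([210.,  77.]), (array([0.84845642, 0.29786597]), np.float32(-1.5696872), array([168.18882751, 253.57072449])))]
```

View pics/p13.png

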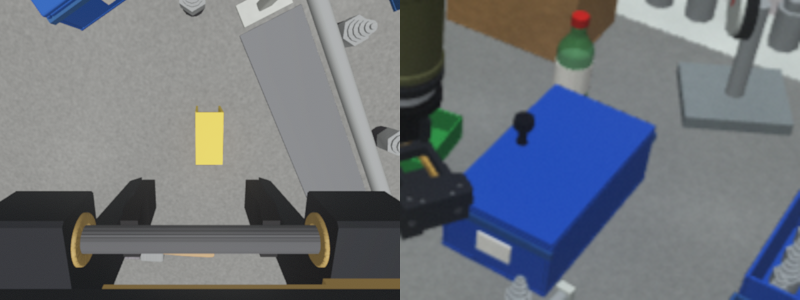

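Request:
{"api": "drive_tool", "payload": {"increments": "0.7 0.004 -0.011 -0.04 0.01; 0.7 0.004 -0.011 -0.08 0.01; 0.7 0.004 -0.011 -0.12 0.01; 0.7 0.004 -0.011 -0.16 0.01; 0.7 0.004 -0.011 -0.195 0.01"}}

```text
clock: 41.65
ee_pos: [0.5001, -0.0855, 0.0719]
ee_rot: [-0.0, 0.871, 0.491, -0.003]
wrist_force: [1.0, -0.2, 0.5]
opening: 0.702
finger_force: 0.0
```

Request:
{"api": "drive_tool", "payload": {"increments": "0.7 0 0 -0.02 0; 0.7 0 0 -0.03 0; 0.7 0 0 -0.03 0; 0.5 0 0 -0.03 0; 0.38 0 0 -0.03 0"}}

```text
clock: 42.07
ee_pos: [0.5012, -0.0868, 0.0445]
ee_rot: [0.001, 0.872, 0.49, -0.002]
wrist_force: [0.4, -0.0, -0.1]
opening: 0.568
finger_force: 0.0
```

Request:
{"api": "drive_tool", "payload": {"increments": "0.38 0 0 0 0; 0.36 0 0 0 0; 0.36 0 0 0 0; 0.36 0 0 0 0; 0.36 0 0 0 0"}}

```text
clock: 42.48
ee_pos: [0.5011, -0.0882, 0.0445]
ee_rot: [0.001, 0.872, 0.489, -0.002]
wrist_force: [-0.0, -1.3, 7.3]
opening: 0.405
finger_force: 30.0
```

```bash
python3 uw.py
```

```text
[ 0.50107439 -0.08824722  0.04450888] yaw 1.0228505391338212 u -0.1385486164354275 v 0.060765523629218623 w -0.10549111863169594 [ 0.43  0.97 -0.59  2.03  1.15  0.53 -1.57]
```

Request:
{"api": "drive_tool", "payload": {"increments": "0.36 0 0 0.04 0; 0.36 0 0 0.08 0.05; 0.36 0 0 0.12 0.15; 0.36 0 0 0.16 0.25; 0.36 0.02 0 0.19 0.35"}}

```text
clock: 42.9
ee_pos: [0.517, -0.0888, 0.2364]
ee_rot: [0.001, 0.771, 0.636, -0.005]
wrist_force: [0.2, 0.0, -1.3]
opening: 0.402
finger_force: 30.0
```

Request:
{"api": "drive_tool", "payload": {"increments": "0.36 0.04 -0.005 0 0.087; 0.36 0.08 -0.01 0 0.087; 0.36 0.118 -0.016 0 0.087; 0.36 0.118 -0.016 0 0.087; 0.36 0.118 -0.016 0 0.087"}}

```text
clock: 43.32
ee_pos: [0.639, -0.1047, 0.2327]
ee_rot: [0.001, 0.746, 0.666, -0.003]
wrist_force: [-0.5, 0.5, -1.3]
opening: 0.403
finger_force: 30.0
```

```bash
python3 uw.py
python3 - <<'E'
from h import *
w=snap("wrist","w_b")
for a,m,q in blobs(w,"yellow",150):
    if m[1]<400: print(a,m.round(1),cv2.boundingRect(q))
g=cv2.cvtColor(w["im"],cv2.COLOR_RGB2GRAY).astype(int)
# bar runs up-down in this view: bright band columns
for r in(20,80,140): print(r,[(c,int(g[r,c])) for c in range(200,440,8)])
E
```

```text
[ 0.63901792 -0.10469492  0.23268197] yaw 1.4578686203329199 u 0.00039295325614071685 v 0.05972823853345521 w 0.08268196956136531 [ 0.55  0.89 -0.95  1.49  0.77  1.16 -0.65]
12842.0 [319.7 307.1] (255, 219, 130, 142)
826.5 [179.1 381.5] (166, 341, 30, 87)
787.5 [461.1 381.4] (445, 341, 30, 87)
20 [(200, 147), (208, 145), (216, 144), (224, 145), (232, 151), (240, 145), (248, 150), (256, 147), (264, 148), (272, 153), (280, 142), (288, 151), (296, 133), (304, 163), (312, 176), (320, 176), (328, 158), (336, 129), (344, 153), (352, 150), (360, 148), (368, 143), (376, 148), (384, 154), (392, 152), (400, 151), (408, 151), (416, 156), (424, 154), (432, 155)]
80 [(200, 155), (208, 146), (216, 148), (224, 150), (232, 151), (240, 148), (248, 149), (256, 151), (264, 140), (272, 140), (280, 137), (288, 137), (296, 143), (304, 159), (312, 176), (320, 175), (328, 158), (336, 140), (344, 140), (352, 137), (360, 142), (368, 131), (376, 151), (384, 158), (392, 154), (400, 154), (408, 160), (416, 159), (424, 149), (432, 156)]
140 [(200, 147), (208, 149), (216, 150), (224, 152), (232, 153), (240, 149), (248, 149), (256, 155), (264, 135), (272, 142), (280, 140), (288, 141), (296, 140), (304, 154), (312, 175), (320, 175), (328, 161), (336, 142), (344, 141), (352, 142), (360, 141), (368, 141), (376, 151), (384, 152), (392, 152), (400, 157), (408, 93), (416, 147), (424, 159), (432, 172)]
```

Request:
{"api": "drive_tool", "payload": {"increments": "0.36 0 0 -0.03 0; 0.36 0 0 -0.06 0; 0.36 0 0 -0.08 0; 0.36 0 0 -0.088 0; 0.36 0 0 -0.09 0"}}

```text
clock: 43.78
ee_pos: [0.636, -0.1046, 0.1419]
ee_rot: [0.0, 0.745, 0.667, -0.005]
wrist_force: [-0.8, 0.4, -1.3]
opening: 0.402
finger_force: 30.0
```

Request:
{"api": "drive_tool", "payload": {"increments": "0.36 0 0 0 0; 0.45 0 0 0 0; 0.55 0 0 0 0; 0.6 0 0 0 0; 0.6 0 0 0 0"}}

```text
clock: 44.2
ee_pos: [0.6388, -0.1043, 0.1446]
ee_rot: [0.002, 0.745, 0.667, -0.003]
wrist_force: [-0.2, 0.1, 1.0]
opening: 0.602
finger_force: 0.0
```

Request:
{"api": "drive_tool", "payload": {"increments": "0.6 0 0 0.03 0; 0.6 0 0 0.06 0; 0.6 0 0 0.1 0; 0.6 -0.03 -0.03 0.13 0; 0.6 -0.06 -0.06 0.15 0"}}

```text
clock: 44.62
ee_pos: [0.5897, -0.1518, 0.2901]
ee_rot: [0.003, 0.744, 0.669, -0.0]
wrist_force: [-0.3, -1.1, -0.2]
opening: 0.598
finger_force: 0.0
```

Request:
{"api": "drive_tool", "payload": {"increments": "0.7 -0.03 -0.04 0 0.1; 0.8 -0.04 -0.08 0 0.2; 0.8 -0.05 -0.11 0 0.3; 0.8 -0.055 -0.13 0 0.36; 0.8 -0.055 -0.13 0 0.36"}}

```text
clock: 45.03
ee_pos: [0.5305, -0.2919, 0.2857]
ee_rot: [0.002, 0.617, 0.787, -0.005]
wrist_force: [0.1, -0.3, -0.3]
opening: 0.802
finger_force: 0.0
```

```bash
python3 uw.py
python3 - <<'E'
from h import *
w=snap("wrist","w_c");s=snap("scene");t=snap("top")
for n,c in(("w",w),("s",s),("t",t)):
  for a,m,q in blobs(c,"yellow",150):
    if n=="w" and m[1]>330: continue
    print(n,a,m.round(1),"z65",rectang(c,q,.065),"z161",rectang(c,q,.161)[0])
E
```

```text
[ 0.53052521 -0.29191988  0.28570755] yaw 1.811265256555362 u -0.08666683816470085 v -0.13841605905403434 w 0.13570755106453855 [ 0.97  0.83 -1.11  1.57  0.78  1.24 -0.03]
w 3323.5 [296.7 219.7] z65 (array([ 0.51501941, -0.31157288]), np.float32(-1.2682589), array([36.15172577, 76.61777496])) z161 [ 0.51497717 -0.2873165 ]
w 2473.0 [561.3  13.4] z65 (array([ 0.66712811, -0.11916533]), np.float32(0.2401403), array([27.64223671, 85.54522705])) z161 [ 0.62553741 -0.14746487]
s 808.5 [251.8 368.2] z65 (array([ 0.52709998, -0.32570615]), np.float32(-1.2670503), array([52.44678116, 96.41656494])) z161 [ 0.568724   -0.36198257]
s 783.0 [359.2 303.2] z65 (array([ 0.61549408, -0.06516307]), np.float32(1.456354), array([ 65.82933807, 116.66159821])) z161 [ 0.64778632 -0.12894485]
t 463.0 [359.3 146.3] z65 (array([ 0.65494965, -0.11812181]), np.float32(1.4584451), array([54.77583313, 75.40882111])) z161 [ 0.63019208 -0.11026826]
t 240.0 [429.8 196. ] z65 (array([ 0.51033981, -0.3070004 ]), np.float32(-1.2727486), array([39.38427734, 65.89503479])) z161 [ 0.49516571 -0.28662958]
```

Request:
{"api": "drive_tool", "payload": {"increments": "0.3 0.005 -0.005 0 -0.12; 0 0.01 -0.01 0 -0.24; 0 0.015 -0.015 0 -0.36; 0 0.02 -0.02 0 -0.48; 0 0.025 -0.023 0 -0.6"}}

```text
clock: 45.6
ee_pos: [0.5593, -0.3055, 0.2871]
ee_rot: [0.001, 0.821, 0.572, -0.003]
wrist_force: [0.1, 0.1, -0.4]
opening: 0.443
finger_force: 0.0
```

Request:
{"api": "drive_tool", "payload": {"increments": "0 0 0 0 -0.12; 0 0 0 0 -0.24; 0 0 0 0 -0.36; 0 0 0 0 -0.48; 0 0 0 0 -0.6"}}

```text
clock: 46.02
ee_pos: [0.5592, -0.3047, 0.2871]
ee_rot: [-0.0, 0.953, 0.304, -0.003]
wrist_force: [-0.3, 0.0, 0.2]
opening: 0.066
finger_force: 0.0
```

Request:
{"api": "drive_tool", "payload": {"increments": "0 0 0 0 -0.12; 0 0 0 0 -0.24; 0 0 0 0 -0.36; 0 0 0 0 -0.46; 0 0 0 0 -0.46"}}

```text
clock: 46.43
ee_pos: [0.5592, -0.3048, 0.2872]
ee_rot: [-0.001, 0.997, 0.08, -0.003]
wrist_force: [-0.2, 0.9, 0.0]
opening: 0.008
finger_force: 0.0
```

```bash
python3 uw.py
python3 - <<'E'
from h import *
w=snap("wrist");s=snap("scene")
for a,m,q in blobs(w,"yellow",150): print(a,m.round(1),"z65",rectang(w,q,.065))
print([(a,m.round(1)) for a,m,q in blobs(s,"yellow",150)])
E
```

```text
[ 0.55918054 -0.30481182  0.2872184 ] yaw 0.16116172442057677 u -0.056752435459599 v -0.14804991009474758 w 0.13721839960638924 [ 0.78  0.74 -0.69  1.46  0.5   1.12 -1.41]
4727.5 [37.2 51.6] z65 (array([ 0.6366825 , -0.08702667]), np.float32(1.4611777), array([48.40182495, 88.01506042]))
4139.0 [325.  243.6] z65 (array([ 0.52298352, -0.31394244]), np.float32(-1.2671908), array([49.27823639, 68.60961914]))
3676.5 [330.5 455.9] z65 (array([ 0.29572763, -0.28397208]), np.float32(-1.4071285), array([ 18.24021149, 520.38116455]))
171.0 [360.3 355.2] z65 (array([ 0.41646198, -0.36538226]), np.float32(0.31541947), array([ 9.0642395 , 40.26035309]))
[(807.5, array([251.8, 368.3])), (782.5, array([359.1, 303.2]))]
```

Request:
{"api": "drive_tool", "payload": {"increments": "0 0 0.007 -0.04 0; 0 0 0.007 -0.08 0; 0 0 0.007 -0.12 0; 0 0 0.007 -0.16 0; 0 0 0.007 -0.195 0"}}

```text
clock: 46.95
ee_pos: [0.5577, -0.2995, 0.0892]
ee_rot: [-0.001, 0.997, 0.082, -0.004]
wrist_force: [-0.2, 0.7, -0.5]
opening: 0.005
finger_force: 0.0
```

Request:
{"api": "drive_tool", "payload": {"increments": "0 0 0 -0.03 0; 0 0 0 -0.05 0; 0 0 0 -0.062 0; 0 0 0 -0.062 0"}}

```text
clock: 47.28
ee_pos: [0.5568, -0.2993, 0.027]
ee_rot: [-0.002, 0.997, 0.081, -0.005]
wrist_force: [-0.1, -0.4, -0.1]
opening: 0.004
finger_force: 0.0
```

Request:
{"api": "drive_tool", "payload": {"increments": "0 -0.012 0 0 0; 0 -0.024 0 0 0; 0 -0.036 0 0 0; 0 -0.048 0 0 0; 0 -0.06 0 0 0"}}

```text
clock: 47.7
ee_pos: [0.4995, -0.3007, 0.0316]
ee_rot: [-0.0, 0.997, 0.081, -0.001]
wrist_force: [0.0, 0.4, -1.4]
opening: 0.003
finger_force: 0.3
```

Request:
{"api": "drive_tool", "payload": {"increments": "0 0 0 0 0; 0 0.02 0 0.02 0; 0 0.02 0 0.06 0; 0 0.02 0 0.1 0; 0 0.02 0 0.14 0"}}

```text
clock: 48.12
ee_pos: [0.5194, -0.3, 0.1724]
ee_rot: [-0.001, 0.997, 0.081, -0.002]
wrist_force: [0.3, -0.5, 0.0]
opening: 0.002
finger_force: 0.0
```

Request:
{"api": "drive_tool", "payload": {"increments": "0 -0.02 0 0.04 0.1; 0 -0.04 0 0.08 0.2; 0 -0.05 0 0.11 0.3; 0 -0.05 0 0.11 0.4; 0 -0.05 0 0.11 0.5"}}

```text
clock: 48.53
ee_pos: [0.4695, -0.3011, 0.2839]
ee_rot: [0.003, 0.945, 0.326, -0.001]
wrist_force: [-0.2, 0.4, -0.9]
opening: 0.003
finger_force: 0.0
```

```bash
python3 uw.py
python3 - <<'E'
from h import *
w=snap("wrist");s=snap("scene")
for a,m,q in blobs(w,"yellow",150): print(a,m.round(1),"z65",rectang(w,q,.065))
print([(a,m.round(1)) for a,m,q in blobs(s,"yellow",150)])
E
```

```text
[ 0.46953264 -0.30106158  0.28389897] yaw 0.6650794775894312 u -0.1462787191927244 v -0.15427309002122552 w 0.1338989740366522 [ 0.98  0.68 -0.86  1.72  0.6   1.03 -1.  ]
4011.0 [337.6 208.6] z65 (array([ 0.47535907, -0.31751324]), np.float32(-1.113658), array([43.39315796, 68.60444641]))
3726.5 [329.  455.9] z65 (array([ 0.23469879, -0.41070288]), np.float32(-0.9102417), array([ 18.03903389, 513.59307861]))
158.5 [360.6 356.4] z65 (array([ 0.3703797 , -0.42890802]), np.float32(0.7820499), array([ 8.88406658, 57.05002213]))
156.5 [279.9 355.4] z65 (array([ 0.33253232, -0.36373419]), np.float32(0.54958415), array([ 8.50531387, 36.55171204]))
[(784.5, array([359.1, 303.2])), (743.5, array([234.4, 358.1]))]
```

Request:
{"api": "drive_tool", "payload": {"increments": "0 0 -0.002 0 0.12; 0 0 -0.005 0 0.24; 0 0 -0.01 0 0.36; 0 0 -0.013 0 0.48; 0.2 0 -0.013 0 0.6"}}

```text
clock: 49.05
ee_pos: [0.4684, -0.3142, 0.2798]
ee_rot: [0.001, 0.807, 0.59, -0.003]
wrist_force: [0.5, 0.5, -1.0]
opening: 0.059
finger_force: 0.0
```

Request:
{"api": "drive_tool", "payload": {"increments": "0.4 0 0 0 0.12; 0.6 0 0 0 0.24; 0.7 0 0 0 0.36; 0.7 0 0 0 0.48; 0.7 0 0 0 0.6"}}

```text
clock: 49.47
ee_pos: [0.4685, -0.3134, 0.2799]
ee_rot: [0.002, 0.596, 0.803, -0.003]
wrist_force: [-0.2, 0.3, 0.0]
opening: 0.434
finger_force: 0.0
```

Request:
{"api": "drive_tool", "payload": {"increments": "0.7 0 0 0 0.12; 0.7 0 0 0 0.163; 0.7 0 0 0 0.163;0.7 0 0 0 0.163"}}

```text
clock: 49.8
ee_pos: [0.4684, -0.3135, 0.2796]
ee_rot: [0.002, 0.532, 0.847, -0.002]
wrist_force: [0.6, -0.1, 0.3]
opening: 0.697
finger_force: 0.0
```

```bash
python3 uw.py
python3 - <<'E'
from h import *
w=snap("wrist")
for a,m,q in blobs(w,"yellow",150): 
  if m[1]<330: print(a,m.round(1),"z65",rectang(w,q,.065))
E
```

```text
[ 0.46835258 -0.31345807  0.27961372] yaw 2.020108060658157 u -0.14607568565954665 v -0.16672618220810842 w 0.12961371840427874 [ 1.13  0.82 -1.2   1.7   0.82  1.21  0.16]
3406.5 [319.2 207.7] z65 (array([ 0.46957721, -0.31659937]), np.float32(-1.1099986), array([34.59300995, 74.73719788]))
250.0 [632.4  76.8] z65 (array([ 0.63669745, -0.12365279]), np.float32(-0.9184018), array([14.12004948, 18.04476929]))
```

Request:
{"api": "drive_tool", "payload": {"increments": "0.7 0.002 -0.0055 -0.04 0.012; 0.7 0.002 -0.0055 -0.08 0.012; 0.7 0.002 -0.0055 -0.12 0.012; 0.7 0.002 -0.0055 -0.16 0.012; 0.7 0.002 -0.0055 -0.2 0.012"}}

```text
clock: 50.27
ee_pos: [0.4701, -0.3194, 0.078]
ee_rot: [0.003, 0.527, 0.85, -0.003]
wrist_force: [-0.0, -0.7, 0.0]
opening: 0.702
finger_force: 0.0
```

Request:
{"api": "drive_tool", "payload": {"increments": "0.7 0 0 -0.02 0; 0.7 0 0 -0.035 0; 0.7 0 0 -0.035 0; 0.5 0 0 -0.035 0; 0.38 0 0 -0.035 0"}}

```text
clock: 50.68
ee_pos: [0.471, -0.3193, 0.0458]
ee_rot: [0.003, 0.526, 0.851, -0.002]
wrist_force: [-0.2, -0.4, -0.1]
opening: 0.574
finger_force: 0.0
```

Request:
{"api": "drive_tool", "payload": {"increments": "0.38 0 0 0 0; 0.36 0 0 0 0; 0.36 0 0 0 0; 0.36 0 0 0 0; 0.36 0 0 0 0"}}

```text
clock: 51.1
ee_pos: [0.4706, -0.3196, 0.0458]
ee_rot: [0.003, 0.526, 0.851, -0.003]
wrist_force: [0.0, 0.3, 6.1]
opening: 0.404
finger_force: 30.0
```

```bash
python3 uw.py
```

```text
[ 0.47063985 -0.31962164  0.0457796 ] yaw 2.0345455250133324 u -0.14311798625892352 v -0.17259889132461323 w -0.10422039752573278 [ 1.03  1.13 -0.96  1.85  1.23  0.91 -0.1 ]
```

Request:
{"api": "drive_tool", "payload": {"increments": "0.36 0 0 0.04 0; 0.36 0 0 0.08 -0.1; 0.36 0 0 0.12 -0.2; 0.36 0 0 0.16 -0.3; 0.36 0 0.01 0.188 -0.4"}}

```text
clock: 51.52
ee_pos: [0.4705, -0.3107, 0.2358]
ee_rot: [0.004, 0.687, 0.727, -0.003]
wrist_force: [0.2, -0.9, -1.0]
opening: 0.406
finger_force: 30.0
```

Request:
{"api": "drive_tool", "payload": {"increments": "0.36 0.035 0.015 0 -0.1; 0.36 0.07 0.035 0 -0.175; 0.36 0.105 0.055 0 -0.175; 0.36 0.14 0.07 0 -0.175; 0.36 0.1535 0.076 0 -0.175"}}

```text
clock: 51.93
ee_pos: [0.6276, -0.2283, 0.2332]
ee_rot: [0.002, 0.744, 0.669, -0.001]
wrist_force: [-0.6, 0.5, -0.7]
opening: 0.409
finger_force: 30.0
```

Request:
{"api": "drive_tool", "payload": {"increments": "0.36 0 0 0 0; 0.36 0 0 0 0"}}

```text
clock: 52.1
ee_pos: [0.6233, -0.2325, 0.2321]
ee_rot: [0.001, 0.745, 0.667, -0.004]
wrist_force: [-0.9, -0.5, -0.8]
opening: 0.406
finger_force: 30.0
```

```bash
python3 uw.py
python3 - <<'E'
from h import *
w=snap("wrist","w_b2")
for a,m,q in blobs(w,"yellow",300):
    if m[1]<400: print(a,m.round(1),cv2.boundingRect(q))
g=cv2.cvtColor(w["im"],cv2.COLOR_RGB2GRAY).astype(int)
for r in(150,170,190): print(r,[(c,int(g[r,c])) for c in range(260,380,6)])
E
```

```text
[ 0.62328636 -0.23246576  0.2320834 ] yaw 1.4613431731655462 u -0.0010616617745995358 v -0.06902217991810743 w 0.08208340068727729 [ 0.74  0.93 -0.99  1.43  0.8   1.21 -0.45]
15589.0 [320.3 296.3] (256, 202, 129, 159)
6004.0 [322.6  36.9] (281, 0, 84, 83)
826.5 [461.3 379.5] (445, 341, 29, 87)
810.5 [179.  381.7] (167, 341, 29, 87)
150 [(260, 152), (266, 150), (272, 143), (278, 143), (284, 143), (290, 143), (296, 142), (302, 142), (308, 140), (314, 170), (320, 175), (326, 175), (332, 166), (338, 126), (344, 141), (350, 141), (356, 142), (362, 142), (368, 142), (374, 141)]
170 [(260, 149), (266, 149), (272, 142), (278, 143), (284, 143), (290, 143), (296, 143), (302, 143), (308, 138), (314, 168), (320, 176), (326, 175), (332, 166), (338, 130), (344, 142), (350, 140), (356, 142), (362, 142), (368, 141), (374, 141)]
190 [(260, 151), (266, 153), (272, 143), (278, 143), (284, 144), (290, 143), (296, 145), (302, 142), (308, 134), (314, 168), (320, 174), (326, 174), (332, 165), (338, 126), (344, 142), (350, 142), (356, 142), (362, 142), (368, 142), (374, 136)]
```

Request:
{"api": "drive_tool", "payload": {"increments": "0.36 0.001 0 -0.03 0; 0.36 0.001 0 -0.06 0; 0.36 0.001 0 -0.078 0; 0.36 0.001 0 -0.086 0; 0.36 0.001 0 -0.089 0"}}

```text
clock: 52.57
ee_pos: [0.6223, -0.2349, 0.1419]
ee_rot: [0.0, 0.746, 0.666, -0.005]
wrist_force: [-1.5, -0.0, -0.3]
opening: 0.4
finger_force: 30.0
```

Request:
{"api": "drive_tool", "payload": {"increments": "0.36 0 0 0 0; 0.45 0 0 0 0; 0.55 0 0 0 0; 0.6 0 0 0 0; 0.6 0 0 0 0"}}

```text
clock: 52.98
ee_pos: [0.625, -0.2332, 0.1446]
ee_rot: [0.002, 0.745, 0.667, -0.003]
wrist_force: [-0.8, 0.2, -0.2]
opening: 0.596
finger_force: 0.0
```

Request:
{"api": "drive_tool", "payload": {"increments": "0.6 0 0 0.03 0; 0.6 0 0 0.06 0; 0.6 0 0 0.1 0; 0.6 0 0 0.13 0; 0.6 -0.03 -0.02 0.15 0"}}

```text
clock: 53.4
ee_pos: [0.6, -0.2461, 0.2985]
ee_rot: [0.003, 0.742, 0.67, 0.003]
wrist_force: [0.7, 0.6, 1.0]
opening: 0.602
finger_force: 0.0
```

Request:
{"api": "drive_tool", "payload": {"increments": "0.7 -0.04 -0.02 0 0; 0.7 -0.08 -0.04 0 0; 0.7 -0.12 -0.06 0 0; 0.7 -0.16 -0.08 0 0; 0.7 -0.18 -0.1 0 0"}}

```text
clock: 53.82
ee_pos: [0.412, -0.3528, 0.2942]
ee_rot: [0.002, 0.744, 0.668, -0.004]
wrist_force: [0.5, -0.4, -0.5]
opening: 0.7
finger_force: 0.0
```

```bash
python3 uw.py
python3 - <<'E'
from h import *
t=snap("top");s=snap("scene")
print([rectang(t,q,.161) for a,m,q in blobs(t,"yellow",150)])
cv2.imwrite("pics/p14.png",np.hstack([cv2.resize(s["im"][120:480,90:520],(430,360)),cv2.resize(t["im"][110:340,120:530],(370,360))])[:,:,::-1])
E
```

```text
[ 0.4120472  -0.35275595  0.29416826] yaw 1.4622010617256493 u -0.19768117598281348 v -0.21203817287440413 w 0.14416826216843068 [ 1.23  0.73 -1.11  1.74  0.73  1.14 -0.21]
[(array([ 0.61772003, -0.23056104]), np.float32(1.4414829), array([50.54401779, 74.4302063 ])), (array([ 0.63019208, -0.11026826]), np.float32(1.4584452), array([51.14576721, 70.41134644]))]
```

View pics/p14.png

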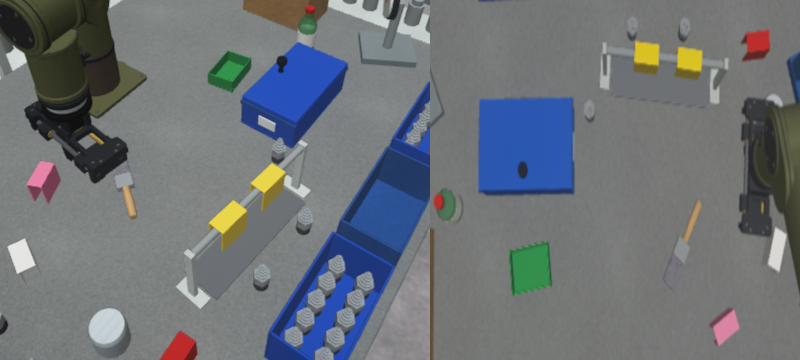

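Both shields hang astride the bar, at scene-picture pixels (228,225) and (267,185). The box lid is flat and shut, and everything else stands where it was. I'm handing it in.

```bash
python3 -c "
from workcell import *
print(finish_job())"
```

```text
the job is handed in; nothing more can be done
None
```

The job is handed in: both cups found at this start stand mouth-up in the blue box with its lid shut, and both yellow shields hang on the bar between the posts; no verdict came back.

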